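Set out the lot-marking mat from the bench and the stamp carousel

ROBOT

A 7-joint arm with a two-finger parallel gripper is mounted at the origin on a cart in front of the work surface, level with it; the furniture and walls round the work are solid. World frame = base frame: x ahead of the robot, y to its left, z up, the work surface at z = 0. Lengths are in m, angles in degrees, forces in N, time in s.
With the tool pointing down it reaches from about 0.425 to 0.875 m from the base axis. Payload 4.7 kg.
Tool frame: the origin (TCP) lies between the finger pads, 19 mm behind the fingertips; this is the grasp point; z points along the fingers, y is the line along which they close (so a half turn about z gives the same grasp; the last joint's range is limited). The gripper opens to 87 mm and grips with 3 to 60 N. Pads are 19 mm wide; open, the fingers measure 117 mm over their backs; the gripper's body (75 mm by 190 mm) begins 51 mm behind the grasp point.
Start: joints at [65.38, 18.392, -4.016, 83.108, 1.295, 78.541, -3.26], TCP at [0.279, -0.587, 0.241] pointing down, gripper open.
Joint ranges: [-163.93, 163.93], [-17.29, 119.83], [-79.2, 71.16], [3.27, 140.29], [-89.18, 269.18], [5.43, 117.66], [-154.24, 154.24]. Speed limits (degrees/s): [147.25, 147.25, 180, 180, 180, 180, 180].

INTERFACE

Orientations are given as [roll, pitch, yaw] about the fixed x, y, z axes, in that order (R = Rz(yaw) Ry(pitch) Rx(roll)).
In Python, from cell import sensors, vision, workorder gives the robot as it stands.
- The arm moves only by the tool drive_tool, never from a script. Its argument "moves" is a list of rows, each an object of numbers: "x", "y", "z": the shift along the tool's x, y, z in mm; "rx", "ry", "rz": the turn, a rotation vector about the tool's x, y, z in rad; "fingers": the closure, from -1 (fully open) to 1 (shut). In form: [{"x": .., "y": .., "z": .., "rx": .., "ry": .., "rz": .., "fingers": ..}, ...]. A call has 1 to 20 rows; each row is the pose to reach, as a shift and turn from the pose commanded when the call began, along the tool's axes at that moment; what a row does not reach only later rows make up. A row lasts 1/8 s, in which the tool goes at most 62.5 mm and 10.7 degrees, less where a joint would pass 70% of its speed; a pose out of reach is approached as far as the arm can. A call with a gripper value outside its range is refused whole. The fingers move at their own pace and stop on an object; "force" is the grip in N (left out, the last holds). Time passes only in rows, so rows that repeat a pose let the fingers close. It gives the time, the measured TCP pose, the force, the opening and the grip force at its end, in the units of the state.
- sensors.get_obs(): the state, without advancing time (a new reading comes with each control period).
- vision.read_camera(name): name is "scene" or "side" or "wrist"; returns a dict with "image" (480x640x3 uint8, red, green, blue), "fx", "fy", "cx", "cy" (pixels), "R" (3x3) and "t" (3): a world point X has camera coordinates R X + t. Camera axes: x right, y down, z forward; pixel columns grow to the right and rows downward; lengths in m; the calibration is good to about 2 mm. A picture is of the moment at which its call begins. There is no depth.
- workorder.sign_off(): hands the job in; it is judged then, once.
The state is a dict: "time_s": time; "qpos": joint angles; "joint_velocities": joint speeds; "effort": joint torques, N m; "tool_pos": TCP position; "tool_rot": TCP orientation; "force": force on the tool from outside, world axes, zero at the start; "wrist_torque": the same for the moment, N m; "grip_width": finger opening in m; "grasp_force": force on a finger pad.
Only numpy, scipy, OpenCV 4.12 (cv2) and the standard library are available. Lean on these libraries where they do the work, as an engineer would, in place of code of your own. Each camera call takes 0.05 s, during which the arm holds its last target. There are 200 camera calls.

TASK

Set out the lot-marking mat: lay the ink pad and the bundle of labels flat inside the two metal corner trays that fit them, stand the glue stick in the round cup, and stand the wide wooden stamp, face down, in the pocket of the wooden rest. The wide stamp is in the carousel: turn the black knob until that stamp stands in the opening at the front of the wire guard, then lift it out there. Leave the narrow black stamp standing in the carousel (the second ink pad and glue stick far back on the right, out of reach, are spares and not meant).

Things in the scene. Friction and masses are not known exactly. Their poses are not given: they have to be found in the camera images.
- ink_pad: closed stamp pad, teal lid on a black tin, 62 (x) x 94 (y) x 18 mm, lying loose on the table within reach; lid fixed (a spare of the same look lies out of reach beside the drawer cabinet). Origin: centre of its underside, z up. Grasp across x, 62 mm.
- label_bundle: bundle of white labels with a band, rigid, 48 (x) x 72 (y) x 17 mm, lying flat on the table. Origin: centre of its underside, z up. Grasp across x, 48 mm.
- glue_stick: glue stick standing upright on the table within reach, yellow with a white cap, round, 28 mm diameter, 94 mm tall (another is out of reach behind the bag sealer). Origin: centre of its underside, z up.
- wide_stamp: wide rubber stamp: wooden block 22 (x) x 46 (y) x 22 mm, round wooden handle 22 mm thick, 73 mm tall in all. Origin: centre of its underside, z up. Stands loose in one of the carousel's five pockets (72 degrees apart, centres 77 mm from the axis, its inside 52 mm along the radius x 27 mm, floor 28 mm and rim 48 mm above the table), at first under the guard, 60 degrees or more from the opening.
- narrow_stamp: narrow black rubber stamp, block 22 x 30 x 22 mm, round handle, 73 mm tall, in another pocket of the carousel (a fold-back clip lies in a third, two are empty). Stays in its pocket. Origin: centre of its underside, z up.
- carousel: fixed round base (242 mm) of a turning stamp stand; origin on its axis at table height. A wire guard 112-116 mm up covers its pockets except within 50 degrees of the base's -x, which faces the robot: lift out there. Round black knob on the axis, 37 mm wide, 122-156 mm up; grip it with the TCP 142 mm up to clear the guard. It turns the platter either way, over a full turn; 0.1 N m friction.
- pad_tray: larger flat aluminium tray with raised L-shaped corners, fixed on the grey mat: inside 80 (x) x 112 (y) mm, corners 9 mm high above the tray floor, about 65 mm free between the corners on the long sides for a finger. Origin: centre of its underside, 2 mm above the table; tray floor 3 mm above the origin. The ink pad lies in it with its long side along y (either way round).
- label_tray: smaller flat aluminium tray with raised L-shaped corners, fixed on the mat: inside 66 (x) x 90 (y) mm, corners 9 mm high above the tray floor, about 55 mm free between the corners on the long sides. Origin: centre of its underside, 2 mm above the table; tray floor 3 mm above the origin. The label bundle lies in it with its long side along y (either way round).
- stamp_rest: light wooden block 62 (x) x 86 (y) x 20 mm fixed on the mat, with a rectangular pocket 38 (x) x 62 (y) mm in its top, 14 mm deep. Origin: centre of its underside, 2 mm above the table; pocket floor 6 mm above the origin. The wide stamp stands in it with its block's long side along y (either way round).
- glue_cup: round grey plastic cup fixed on the mat, 64 mm foot, 52 mm outside and 44 mm inside diameter at the mouth, 30 mm high. Origin: centre of its underside, 2 mm above the table; inner floor 6 mm above the origin.

How it is judged:
By the outcome, as a careful person would: the job done as asked, in the order asked, and still so for the second after the job is handed in, with the robot touching nothing.
It also fails if it takes over 141 s, if anything falls off the work surface, if the arm or the gripper's body presses on something with over 40 N, if the wrist force passes 120 N, or if a joint passes its speed limit or range.

## Working session

There is one attempt and no reset: what is moved stays moved. The work goes in short steps, Python scripts to look and compute and a tool call to move; the robot and the scene stay as the last step left them, time stands still between calls to the robot, and variables do not carry over. Pictures are saved under pics/ and viewed, at most 14 in all, crops included, and the job is handed in when it is done.

Besides the shell and the picture viewer there is one more tool, called as name(argument=value, ...) on one line, values as JSON. drive_tool: Moves the arm, as the interface text tells. Its arguments: {"type":"object","properties":{"moves":{"type":"array"},"force":{"type":"number"}},"required":["moves"]}

```bash
ls; mkdir -p pics; cat > h.py <<'E'
import numpy as np, cv2
from cell import sensors, vision, workorder
def cam(n,save=None):
    c=vision.read_camera(n)
    c={k:(np.array(v,float) if k in 'Rt' else v) for k,v in c.items()}
    c['image']=np.array(c['image'],np.uint8)
    if save: cv2.imwrite('pics/'+save,c['image'][:,:,::-1])
    return c
def ray(c,u,v):
    d=c['R'].T@np.array([(u-c['cx'])/c['fx'],(v-c['cy'])/c['fy'],1.]); o=-c['R'].T@c['t']
    return o,d/np.linalg.norm(d)
def plane(c,u,v,z):
    o,d=ray(c,u,v); return o+d*(z-o[2])/d[2]
def tri(rays):
    A=sum(np.eye(3)-np.outer(d,d) for o,d in rays); b=sum((np.eye(3)-np.outer(d,d))@o for o,d in rays)
    p=np.linalg.solve(A,b); return p,[np.linalg.norm((np.eye(3)-np.outer(d,d))@(p-o)) for o,d in rays]
def proj(c,X):
    q=c['R']@np.array(X)+c['t']; return np.array([c['fx']*q[0]/q[2]+c['cx'],c['fy']*q[1]/q[2]+c['cy']])
E
python3 - <<'E'
from h import *
print(sensors.get_obs())
for n in ['scene','side','wrist']:
    c=cam(n,n+'0.png'); print(n,c['fx'],-c['R'].T@c['t'],c['R'][2])
E
```

```text
pics
{'time_s': 0.0, 'qpos': array([65.37944538, 18.44100222, -4.01558862, 83.17375144,  1.2967277 ,
       78.53937805, -3.26072066]), 'joint_velocities': array([-0.01164441,  0.00404146, -0.09128012, -0.01641227, -0.0370529 ,
        0.02205854, -0.0239003 ]), 'effort': array([-6.98691438e-04, -4.91292787e+01, -4.04252177e-01, -3.12521267e+01,
       -6.40344224e-02,  4.39421413e-02,  1.56615042e-04]), 'tool_pos': array([ 0.27883142, -0.58660216,  0.24014954]), 'tool_rot': array([-1.79891205e+02,  7.26865146e-03,  2.54299642e+01]), 'force': array([ 0.4680457 ,  0.56358297, -0.36829949]), 'wrist_torque': array([ 0.03648136,  0.03084977, -0.02383296]), 'grasp_force': 0.0, 'grip_width': 0.08740678453944277}
scene 512.0330951585917 [0.04205697 0.50325444 0.96791058] [ 0.42610292 -0.42644583 -0.7978598 ]
side 504.7166142067532 [ 0.34711668 -1.01278081  1.02841382] [ 0.14625558  0.71567413 -0.68294937]
wrist 370.61676056368077 [ 0.35293687 -0.55148248  0.38403925] [-0.27305943 -0.12816397 -0.95342149]
```

View pics/scene0.png

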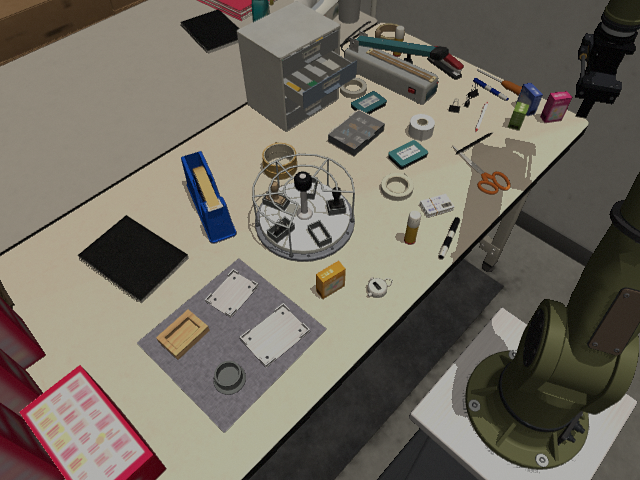

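View pics/side0.png

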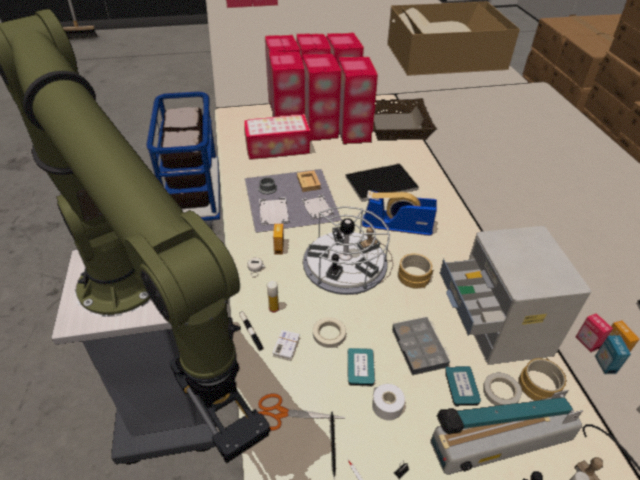

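Scene: carousel about (305,205) with wooden stamp near (275,190), black stamp (336,200); mat with rest (183,333), trays (231,291),(276,333), cup (229,376); ink pad (408,153), labels (436,205), glue (412,228). Side: pad (361,366), labels (286,345), glue (273,297), carousel (347,255), mat (290,198). Zooming in now.

```bash
python3 - <<'E'
from h import *
s=cv2.imread('pics/scene0.png'); d=cv2.imread('pics/side0.png')
def t(im,x,y,w): return cv2.resize(im[y:y+w*3//4,x:x+w],(400,300),interpolation=cv2.INTER_CUBIC)
cv2.imwrite('pics/m.png',np.vstack([np.hstack([t(s,235,145,150),t(s,135,255,220)]),np.hstack([t(d,285,195,130),t(d,240,165,110)])]))
E
```

```text
(no output)
```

View pics/m.png

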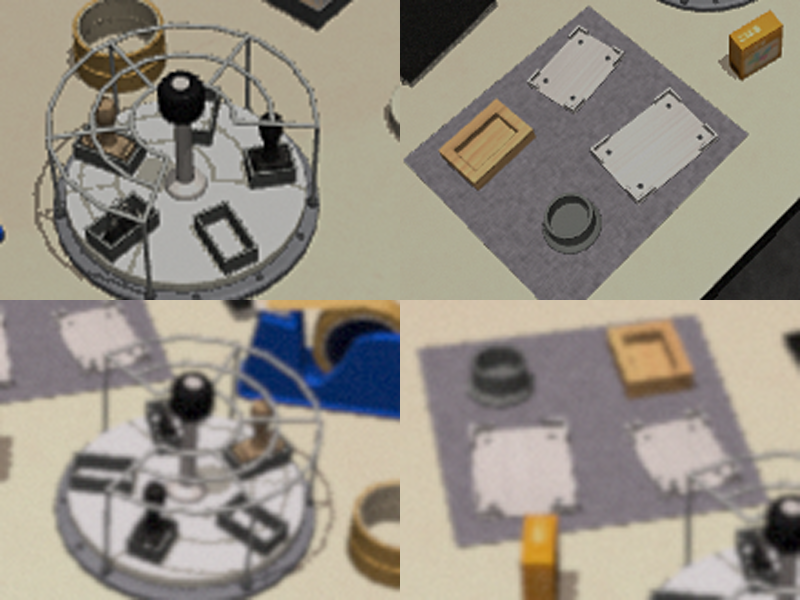

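The crops show the wide wooden stamp at scene (276,192), side (370,250), diametrically behind the opening; the narrow stamp at scene (336,198), side (335,263); the empty pocket at (319,234) faces the opening. Now the positions.

```bash
python3 - <<'E'
from h import *
s=cam('scene'); d=cam('side'); np.set_printoptions(precision=4,suppress=True)
S=lambda x,y,x0,y0,k:(x0+x*k,y0+y*k)
def blob(c,lo,hi,box):
    x0,y0,x1,y1=box; hsv=cv2.cvtColor(c['image'],cv2.COLOR_RGB2HSV); m=cv2.inRange(hsv,lo,hi); mm=np.zeros_like(m); mm[y0:y1,x0:x1]=m[y0:y1,x0:x1]
    n,l,st,ce=cv2.connectedComponentsWithStats(mm); i=1+np.argmax(st[1:,4]); pts=np.argwhere(l==i)[:,::-1].astype(np.float32)
    return ce[i],st[i],cv2.minAreaRect(pts),pts
out={}
for n,c,b in [('s',s,(380,130,435,175)),('d',d,(340,340,385,395))]:
    ce,st,r,pts=blob(c,(75,80,40),(100,255,255),b); print('pad',n,ce,st)
    P=np.array([plane(c,u,v,.018)[:2] for u,v in pts]); rr=cv2.minAreaRect((P*1000).astype(np.float32)); print(rr)
for n,c,b in [('s',s,(412,185,460,220)),('d',d,(268,325,304,365))]:
    ce,st,r,pts=blob(c,(0,0,200),(180,45,255),b); print('lab',n,ce,st)
    P=np.array([plane(c,u,v,.017)[:2] for u,v in pts]); print(cv2.minAreaRect((P*1000).astype(np.float32)))
for n,c,b in [('s',s,(395,205,428,250)),('d',d,(260,275,288,316))]:
    ce,st,r,pts=blob(c,(10,110,60),(30,255,255),b); print('glue',n,ce,st)
kx=.375; ks=.325
tri2=lambda a,b:tri([ray(s,*a),ray(d,*b)])
C=lambda x,y:(235+x*.375,145+y*.375)
D=lambda x,y:(285+x*.325,195+(y-300)*.325)
print('knob',tri2(C(181,97),D(191,397)))
print('widetop',tri2(C(108,110),D(262,412)))
print('narrowtop',tri2(C(270,121),D(153,494)))
M=lambda x,y:(135+(x-400)*.55,255+y*.55)
N=lambda x,y:(240+(x-400)*.275,165+(y-300)*.275)
for nm,z,pts in [('pad',.014,[(591,153),(669,90),(717,136),(642,200)]),('lab',.014,[(530,75),(576,27),(622,60),(573,108)]),('rest',.022,[(440,150),(497,99),(535,130),(476,178)])]:
    P=np.array([plane(s,*M(*p),z) for p in pts]);print(nm,P.mean(0),P[:,:2].tolist(),[np.linalg.norm(P[i]-P[i-1]) for i in range(4)])
print('cup',plane(s,*M(572,217),.032), plane(d,*N(500,362),.032))
print('rest d',[plane(d,*N(*p),.022) for p in [(608,329),(678,320),(693,360),(618,369)]])
E
```

```text
pad s [407.6184 153.3482] [389 141  39  25 359]
((578.7896728515625, -380.3456115722656), (94.5405502319336, 61.864219665527344), 77.98480224609375)
pad d [360.6266 367.6286] [349 349  25  35 482]
((581.1426391601562, -383.47271728515625), (93.59805297851562, 55.36040496826172), 76.63536071777344)Traceback (most recent call last):
  File "<stdin>", line 13, in <module>
  File "<stdin>", line 6, in blob
    return _wrapfunc(a, 'argmax', axis=axis, out=out, **kwds)
    return bound(*args, **kwds)
ValueError: attempt to get argmax of an empty sequence
```

```bash
python3 - <<'E'
from h import *
s=cam('scene'); d=cam('side'); np.set_printoptions(precision=4,suppress=True)
def blob(c,lo,hi,box):
    x0,y0,x1,y1=box; hsv=cv2.cvtColor(c['image'],cv2.COLOR_RGB2HSV); m=cv2.inRange(hsv,lo,hi); mm=np.zeros_like(m); mm[y0:y1,x0:x1]=m[y0:y1,x0:x1]
    n,l,st,ce=cv2.connectedComponentsWithStats(mm); 
    if n<2: print(hsv[(y0+y1)//2,(x0+x1)//2],hsv[y0,x0]); return [0]*4
    i=1+np.argmax(st[1:,4]); pts=np.argwhere(l==i)[:,::-1].astype(np.float32)
    return ce[i],st[i],cv2.minAreaRect(pts),pts
for n,c,b in [('s',s,(412,185,460,220)),('d',d,(268,325,304,365))]:
    hsv=cv2.cvtColor(c['image'],cv2.COLOR_RGB2HSV); print(hsv[(b[1]+b[3])//2,(b[0]+b[2])//2],hsv[b[1]+2,b[0]+2])
    ce,st,r,pts=blob(c,(0,0,150),(180,28,255),b); print('lab',n,ce,st)
    if st is 0: continue
    P=np.array([plane(c,u,v,.017)[:2] for u,v in pts]); print(cv2.minAreaRect((P*1000).astype(np.float32)))
for n,c,b in [('s',s,(395,205,428,250)),('d',d,(260,275,288,316))]:
    ce,st,r,pts=blob(c,(10,110,60),(30,255,255),b); print('glue',n,ce,st)
tri2=lambda a,b:tri([ray(s,*a),ray(d,*b)])
C=lambda x,y:(235+x*.375,145+y*.375)
D=lambda x,y:(285+x*.325,195+(y-300)*.325)
print('knob',tri2(C(181,97),D(191,397)))
print('widetop',tri2(C(108,110),D(262,412)))
print('narrowtop',tri2(C(270,121),D(153,494)))
M=lambda x,y:(135+(x-400)*.55,255+y*.55)
N=lambda x,y:(240+(x-400)*.275,165+(y-300)*.275)
for nm,z,pts in [('pad',.014,[(591,153),(669,90),(717,136),(642,200)]),('lab',.014,[(530,75),(576,27),(622,60),(573,108)]),('rest',.022,[(440,150),(497,99),(535,130),(476,178)])]:
    P=np.array([plane(s,*M(*p),z) for p in pts]);print(nm,P.mean(0),P[:,:2].tolist(),[np.linalg.norm(P[i]-P[i-1]) for i in range(4)])
print('cup',plane(s,*M(572,217),.032), plane(d,*N(500,362),.032))
print('rest d',[plane(d,*N(*p),.022) for p in [(608,329),(678,320),(693,360),(618,369)]])
E
```

```text
[ 30   3 174] [ 27  37 178]
lab s [436.2139 202.8404] [421 193  34  21 332]
((417.4450378417969, -290.2483825683594), (70.31073760986328, 46.218994140625), 63.75836944580078)
[177  11 207] [ 24  36 212]
lab d [286.0544 343.2245] [272 330  28  28 441]
((417.8522033691406, -287.73370361328125), (73.45166778564453, 49.519351959228516), 64.15923309326172)
glue s [410.646  234.3789] [404 226  14  17 161]
glue d [273.2197 303.3409] [269 296  10  16 132]
knob (array([ 0.6228, -0.0346,  0.1401]), [np.float64(0.0008169589754866214), np.float64(0.0008169589754868048)])
widetop (array([ 0.6954, -0.0122,  0.0901]), [np.float64(0.002618918149741466), np.float64(0.0026189181497412567)])
narrowtop (array([ 0.5782, -0.0984,  0.0928]), [np.float64(0.0005736864513822965), np.float64(0.0005736864513822586)])
pad [0.4459 0.226  0.014 ] [[0.48946937886406466, 0.28387135112321027], [0.4850558394677316, 0.167361942540192], [0.40233283237140766, 0.17078156080317058], [0.40690509543864645, 0.28191395484998444]] [np.float64(0.0825874826939484), np.float64(0.1165929741381001), np.float64(0.08279365731819656), 
[... 252 characters left out ...]
3667120221), np.float64(0.0833765081276874), np.float64(0.07702618909116954), np.float64(0.08331805890856916)]
rest [0.5835 0.3553 0.022 ] [[0.6103867856749301, 0.4005369653015747], [0.6166055326944178, 0.3166120360524074], [0.5532462629565145, 0.3111283799001052], [0.5538304161779446, 0.3927924701606812]] [np.float64(0.05708414960097834), np.float64(0.08415501508508046), np.float64(0.06359612839251355), np.float64(0.08166617949355538)]
cup [0.4392 0.3502 0.032 ] [0.4488 0.3481 0.032 ]
rest d [array([0.5557, 0.3963, 0.022 ]), array([0.6233, 0.3995, 0.022 ]), array([0.6251, 0.3345, 0.022 ]), array([0.5548, 0.3327, 0.022 ])]<stdin>:12: SyntaxWarning: "is" with 'int' literal. Did you mean "=="?
```

```bash
cat >> h.py <<'E'
def plan(x,y,z,yaw):
    o=sensors.get_obs(); p=np.array(o['tool_pos']); y0=o['tool_rot'][2]; a=np.radians(y0)
    D=np.array([x,y,z])-p; d=(yaw-y0+180)%360-180
    R=cv2.Rodrigues(np.array([0,0,a]))[0]@np.diag([1.,-1,-1]); t=1000*R.T@D
    print('t',round(o['time_s'],2),'rot',np.round(o['tool_rot'],2),'q',np.round(o['qpos'],0),'-> x %.1f y %.1f z %.1f rz %.4f | dist %.0f yawd %.1f'%(*t,-np.radians(d),np.linalg.norm(t),d))
E
python3 - <<'E'
from h import *
plan(.52,-.35,.22,72)
s=cam('scene')
for p in [(291,256),(354,212)]:
    q=plane(s,*p,.02)-[.6228,-.0346,.02]; print(q,np.degrees(np.arctan2(q[1],q[0])))
E
```

```text
t 0.35 rot [-179.98    0.     25.43] q [65. 18. -4. 83.  1. 79. -3.] -> x 319.4 y -110.5 z 21.0 rz -0.8128 | dist 339 yawd 46.6
[-6.22027455e-02  1.04584029e-01  1.73472348e-17] 120.74262988782301
[-7.85623178e-02 -9.16020242e-02  1.73472348e-17] -130.61798400049662
```

drive_tool(moves=[{"x":320,"y":-110,"z":21,"rz":-0.81,"fingers":-1},{"x":320,"y":-110,"z":21,"rz":-0.81,"fingers":-1},{"x":320,"y":-110,"z":21,"rz":-0.81,"fingers":-1},{"x":320,"y":-110,"z":21,"rz":-0.81,"fingers":-1},{"x":320,"y":-110,"z":21,"rz":-0.81,"fingers":-1},{"x":320,"y":-110,"z":21,"rz":-0.81,"fingers":-1},{"x":320,"y":-110,"z":21,"rz":-0.81,"fingers":-1},{"x":320,"y":-110,"z":21,"rz":-0.81,"fingers":-1},{"x":320,"y":-110,"z":21,"rz":-0.81,"fingers":-1},{"x":320,"y":-110,"z":21,"rz":-0.81,"fingers":-1}])

```text
invalid input at $.moves[0]: expected keys x, y, z, rx, ry, rz, fingers
```

```bash
python3 - <<'E'
from h import *
plan(.58,-.381,.1,78)
c=cam('wrist','w1.png')
E
```

```text
t 0.4 rot [-179.99    0.     25.43] q [65. 18. -4. 83.  1. 79. -3.] -> x 360.3 y -56.8 z 141.1 rz -0.9176 | dist 391 yawd 52.6
```

View pics/w1.png

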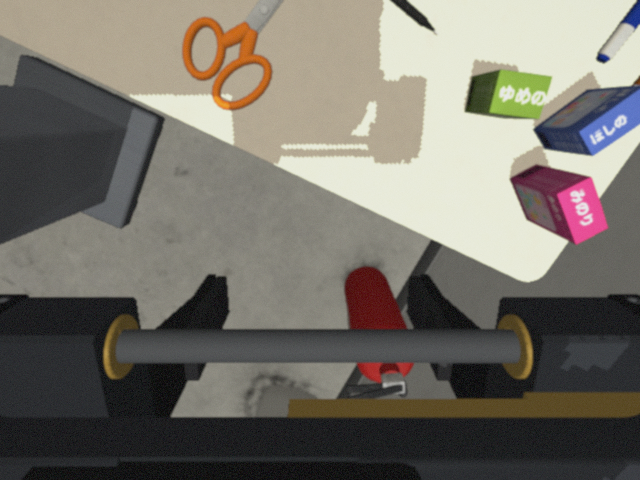

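The wrist view shows the fingers at the bottom (row ~345) and the usable view towards tool +x; nothing moved because every row needs all keys.

drive_tool(moves=[{"x":275,"y":-20,"z":0,"rx":0,"ry":0,"rz":-0.81,"fingers":-1},{"x":275,"y":-20,"z":0,"rx":0,"ry":0,"rz":-0.81,"fingers":-1},{"x":275,"y":-20,"z":0,"rx":0,"ry":0,"rz":-0.81,"fingers":-1},{"x":275,"y":-20,"z":0,"rx":0,"ry":0,"rz":-0.81,"fingers":-1},{"x":275,"y":-20,"z":0,"rx":0,"ry":0,"rz":-0.81,"fingers":-1},{"x":275,"y":-20,"z":0,"rx":0,"ry":0,"rz":-0.81,"fingers":-1},{"x":275,"y":-20,"z":0,"rx":0,"ry":0,"rz":-0.81,"fingers":-1},{"x":275,"y":-20,"z":0,"rx":0,"ry":0,"rz":-0.81,"fingers":-1},{"x":275,"y":-20,"z":0,"rx":0,"ry":0,"rz":-0.81,"fingers":-1},{"x":275,"y":-20,"z":0,"rx":0,"ry":0,"rz":-0.81,"fingers":-1}])

```text
time_s: 1.7
tool_pos: [0.5182, -0.4515, 0.2414]
tool_rot: [180.0, 0.0, 71.8]
force: [-0.3, 1.0, -0.4]
grip_width: 0.087
grasp_force: 0.0
```

```bash
python3 - <<'E'
from h import *
plan(.58,-.381,.1,78)
c=cam('wrist','w2.png')
E
```

```text
t 1.7 rot [1.7999e+02 2.0000e-02 7.1770e+01] q [ 51.  24. -17.  77.   7.  80.  16.] -> x 86.3 y 36.6 z 141.4 rz -0.1088 | dist 170 yawd 6.2
```

View pics/w2.png

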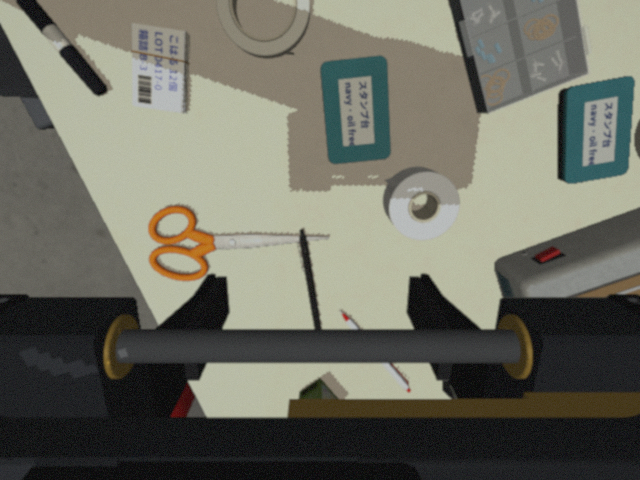

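Pad at (355,110), labels (160,68), tape roll at (422,203) close to the pad, the spare pad at right (597,130).

```bash
cat >> h.py <<'E'
def blob(c,lo,hi,box):
    x0,y0,x1,y1=box; m=cv2.inRange(cv2.cvtColor(c['image'],cv2.COLOR_RGB2HSV),lo,hi); mm=np.zeros_like(m); mm[y0:y1,x0:x1]=m[y0:y1,x0:x1]
    mm=cv2.morphologyEx(mm,cv2.MORPH_OPEN,np.ones((2,2)))
    cs=cv2.findContours(mm,cv2.RETR_EXTERNAL,cv2.CHAIN_APPROX_NONE)[0]; return max(cs,key=cv2.contourArea)[:,0,:].astype(float)
def rect(c,pts,z):
    P=np.array([plane(c,u,v,z)[:2] for u,v in pts]); return cv2.minAreaRect((P*1000).astype(np.float32))
def cen(pts):
    (x,y),_,_=cv2.minAreaRect(pts.astype(np.float32)); return x,y
E
python3 - <<'E'
from h import *
np.set_printoptions(precision=4,suppress=True)
w=cam('wrist'); s=cam('scene'); d=cam('side')
T=((75,80,40),(100,255,255)); W=((0,0,150),(180,28,255))
a=[blob(w,*T,(300,40,405,175)),blob(s,*T,(380,130,435,175)),blob(d,*T,(340,340,385,395))]
for c,p in zip((w,s,d),a): print('pad',rect(c,p,.018))
print(tri([ray(c,*cen(p)) for c,p in zip((w,s,d),a)]))
a=[blob(w,*W,(110,15,195,120)),blob(s,*W,(412,185,460,220)),blob(d,*W,(268,325,304,365))]
for c,p in zip((w,s,d),a): print('lab',rect(c,p,.017), np.ptp(p,0))
print(tri([ray(c,*cen(p)) for c,p in zip((w,s,d),a)]))
Y=((10,110,60),(30,255,255))
g=[blob(s,*Y,(395,205,428,250)),blob(d,*Y,(260,275,288,316))]
for c,p in zip((s,d),g): print('glue',np.min(p,0),np.max(p,0))
print('glue mid',tri([ray(c,*cen(p)) for c,p in zip((s,d),g)]))
plan(.58,-.381,.1,78)
E
```

```text
pad ((578.9111938476562, -383.08612060546875), (91.3490982055664, 59.129669189453125), 77.37374877929688)
pad ((575.730224609375, -379.3324279785156), (94.27156829833984, 59.789669036865234), 77.43464660644531)
pad ((581.8980102539062, -386.3878173828125), (92.43812561035156, 54.93699264526367), 77.52356719970703)
(array([ 0.5809, -0.3838,  0.013 ]), [np.float64(0.0022030931433006844), np.float64(0.0032103156192515338), np.float64(0.003112921442892816)])
lab ((410.9221496582031, -304.0585021972656), (46.837852478027344, 52.49412155151367), 61.84909439086914) [56. 60.]
lab ((406.1125793457031, -302.81005859375), (37.74496078491211, 49.74983215332031), 53.32712173461914) [16. 16.]
lab ((413.0429992675781, -304.7115783691406), (44.763099670410156, 51.80582046508789), 62.04912567138672) [22. 18.]
(array([ 0.4104, -0.3038,  0.0155]), [np.float64(0.0018348140768038748), np.float64(0.002651944028851651), np.float64(0.002090198050364599)])
glue [406. 227.] [418. 243.]
glue [270. 297.] [279. 311.]
glue mid (array([ 0.4035, -0.1653,  0.019 ]), [np.float64(0.003339137438016261), np.float64(0.0033391374380162043)])
t 1.9 rot [179.99   0.01  71.83] q [ 51.  24. -17.  77.   7.  80.  16.] -> x 85.5 y 36.3 z 141.3 rz -0.1077 | dist 169 yawd 6.2
```

```bash
python3 - <<'E'
from h import *
plan(.580,-.383,.023,77.5)
E
```

```text
t 1.9 rot [1.7999e+02 1.0000e-02 7.1830e+01] q [ 51.  24. -17.  77.   7.  80.  16.] -> x 83.6 y 37.0 z 218.3 rz -0.0989 | dist 237 yawd 5.7
```

drive_tool(force=25, moves=[{"x":83.6,"y":37,"z":60,"rx":0,"ry":0,"rz":-0.099,"fingers":-1},{"x":83.6,"y":37,"z":100,"rx":0,"ry":0,"rz":-0.099,"fingers":-1},{"x":83.6,"y":37,"z":150,"rx":0,"ry":0,"rz":-0.099,"fingers":-1},{"x":83.6,"y":37,"z":180,"rx":0,"ry":0,"rz":-0.099,"fingers":-1},{"x":83.6,"y":37,"z":205,"rx":0,"ry":0,"rz":-0.099,"fingers":-1},{"x":83.6,"y":37,"z":218,"rx":0,"ry":0,"rz":-0.099,"fingers":-1},{"x":83.6,"y":37,"z":218,"rx":0,"ry":0,"rz":-0.099,"fingers":-1},{"x":83.6,"y":37,"z":218,"rx":0,"ry":0,"rz":-0.099,"fingers":1},{"x":83.6,"y":37,"z":218,"rx":0,"ry":0,"rz":-0.099,"fingers":1},{"x":83.6,"y":37,"z":218,"rx":0,"ry":0,"rz":-0.099,"fingers":1},{"x":83.6,"y":37,"z":218,"rx":0,"ry":0,"rz":-0.099,"fingers":1}])

```text
time_s: 3.28
tool_pos: [0.5803, -0.3833, 0.024]
tool_rot: [180.0, 0.0, 77.5]
force: [-0.4, 0.7, 2.5]
grip_width: 0.061
grasp_force: 25.0
```

```bash
python3 - <<'E'
from h import *
plan(.580,-.383,.26,77.5)
plan(.5,.09,.30,88)
E
```

```text
t 3.27 rot [1.7996e+02 3.0000e-02 7.7500e+01] q [ 44.  35. -18.  88.  12.  60.  11.] -> x 0.2 y -0.3 z -236.0 rz 0.0001 | dist 236 yawd -0.0
t 3.27 rot [1.7996e+02 3.0000e-02 7.7500e+01] q [ 44.  35. -18.  88.  12.  60.  11.] -> x 444.7 y -180.8 z -276.0 rz -0.1832 | dist 554 yawd 10.5
```

drive_tool(moves=[{"x":0,"y":0,"z":-50,"rx":0,"ry":0,"rz":0,"fingers":1},{"x":0,"y":0,"z":-110,"rx":0,"ry":0,"rz":0,"fingers":1},{"x":0,"y":0,"z":-170,"rx":0,"ry":0,"rz":0,"fingers":1},{"x":0,"y":0,"z":-220,"rx":0,"ry":0,"rz":0,"fingers":1},{"x":40,"y":-15,"z":-250,"rx":0,"ry":0,"rz":0,"fingers":1},{"x":90,"y":-35,"z":-276,"rx":0,"ry":0,"rz":-0.05,"fingers":1},{"x":140,"y":-55,"z":-276,"rx":0,"ry":0,"rz":-0.1,"fingers":1},{"x":190,"y":-75,"z":-276,"rx":0,"ry":0,"rz":-0.15,"fingers":1},{"x":240,"y":-95,"z":-276,"rx":0,"ry":0,"rz":-0.183,"fingers":1},{"x":290,"y":-115,"z":-276,"rx":0,"ry":0,"rz":-0.183,"fingers":1},{"x":340,"y":-135,"z":-276,"rx":0,"ry":0,"rz":-0.183,"fingers":1},{"x":390,"y":-160,"z":-276,"rx":0,"ry":0,"rz":-0.183,"fingers":1},{"x":430,"y":-175,"z":-276,"rx":0,"ry":0,"rz":-0.183,"fingers":1},{"x":445,"y":-181,"z":-276,"rx":0,"ry":0,"rz":-0.183,"fingers":1},{"x":445,"y":-181,"z":-276,"rx":0,"ry":0,"rz":-0.183,"fingers":1},{"x":445,"y":-181,"z":-276,"rx":0,"ry":0,"rz":-0.183,"fingers":1}])

```text
time_s: 5.28
tool_pos: [0.5001, 0.0883, 0.299]
tool_rot: [-180.0, 0.1, 87.8]
force: [0.1, 0.0, -0.8]
grip_width: 0.0611
grasp_force: 25.0
```

```bash
python3 - <<'E'
from h import *
import pickle
c=cam('wrist','w3.png'); pickle.dump(c,open('w3.pkl','wb'))
plan(.446,.226,.30,87.6)
E
```

```text
t 5.33 rot [-1.7998e+02  4.0000e-02  8.7800e+01] q [ 25.   1. -39.  97.   1.  82. -16.] -> x 135.5 y -59.3 z -1.1 rz 0.0035 | dist 148 yawd -0.2
```

View pics/w3.png

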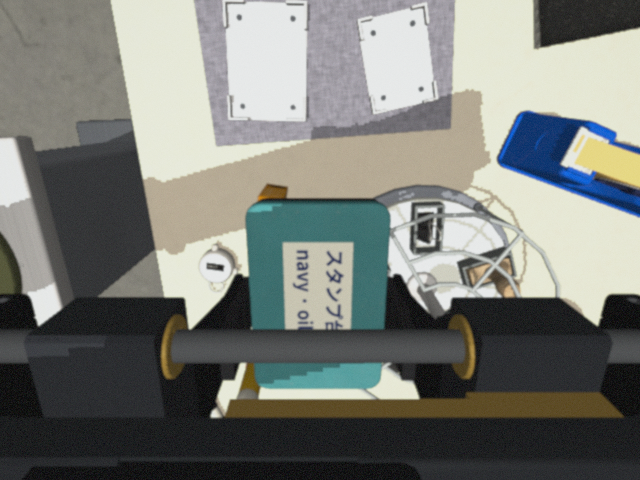

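Pad held straight; pad tray spans (226,4)-(308,120), label tray (360,18)-(438,98)-(373,115), carousel at (450,240). Moving forward for a second view that also covers rest and cup.

drive_tool(moves=[{"x":50,"y":-20,"z":0,"rx":0,"ry":0,"rz":0,"fingers":1},{"x":90,"y":-35,"z":0,"rx":0,"ry":0,"rz":0,"fingers":1},{"x":110,"y":-40,"z":0,"rx":0,"ry":0,"rz":0,"fingers":1},{"x":110,"y":-40,"z":0,"rx":0,"ry":0,"rz":0,"fingers":1},{"x":110,"y":-40,"z":0,"rx":0,"ry":0,"rz":0,"fingers":1}])

```text
time_s: 5.95
tool_pos: [0.4644, 0.1996, 0.299]
tool_rot: [-180.0, 0.1, 87.8]
force: [-0.2, -0.7, -1.1]
grip_width: 0.0611
grasp_force: 25.0
```

```bash
python3 - <<'E'
from h import *
import pickle
c=cam('wrist','w4.png'); pickle.dump(c,open('w4.pkl','wb'))
plan(.446,.226,.30,87.6)
E
```

```text
t 6.0 rot [-1.7998e+02  4.0000e-02  8.7790e+01] q [ 19.   1. -45.  97.   1.  82. -29.] -> x 25.6 y -19.4 z -1.0 rz 0.0033 | dist 32 yawd -0.2
```

View pics/w4.png

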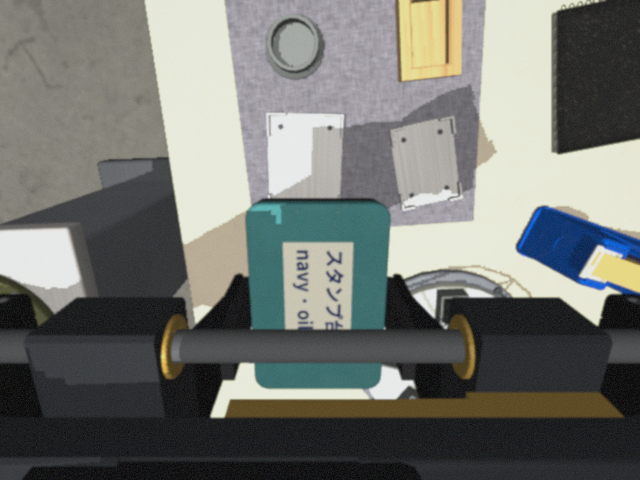

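```bash
python3 - <<'E'
from h import *
import pickle
np.set_printoptions(precision=4,suppress=True)
a=pickle.load(open('w3.pkl','rb')); b=pickle.load(open('w4.pkl','rb')); s=cam('scene')
W=((0,0,170),(180,30,255))
p=blob(a,*W,(215,0,320,135)); l=blob(a,*W,(350,0,450,125))
for n,q in (('pad',p),('lab',l)): print(n,rect(a,q,.005),rect(a,q,.014),cv2.minAreaRect(q.astype(np.float32)))
print('scene pad',rect(s,blob(s,(0,0,150),(180,30,255),(235,300,312,366)),.005)); 
print('scene lab',rect(s,blob(s,(0,0,150),(180,30,255),(200,265,260,318)),.005))
for A,B in [((226,3),(268,113)),((307,3),(344,114)),((239,17),(280,126)),((292,17),(330,127)),((360,17),(391,129)),((427,4),(454,116)),((438,98),(463,204)),((374,115),(404,210))]:
    print(tri([ray(a,*A),ray(b,*B)])[0])
for z in (.022,): 
    for q in [(399,81),(462,76)]: print('rest',plane(b,*q,z))
print('cup',plane(b,294,42,.032))
# pad in hand: teal blob on plane at TCP height
T=((75,80,40),(100,255,255)); q=blob(b,*T,(235,190,400,310)); print('held',rect(b,q,.294),sensors.get_obs()['tool_pos'])
E
```

```text
pad ((445.535888671875, 219.63314819335938), (131.99502563476562, 112.67359161376953), 87.81360626220703) ((446.6982116699219, 218.63787841796875), (129.28079223632812, 110.35663604736328), 87.81359100341797) ((267.1529541015625, 66.01176452636719), (95.41044616699219, 137.7469024658203), 4.398705959320068)
lab ((591.74951171875, 219.52528381347656), (83.79969024658203, 102.48516082763672), 8.400538444519043) ((589.9052124023438, 218.5322723388672), (82.07646179199219, 100.37773895263672), 8.400525093078613) ((398.56915283203125, 61.61447525024414), (105.3833236694336, 78.62879943847656), 85.42607879638672)
scene pad ((450.121826171875, 237.74725341796875), (91.54077911376953, 90.84906005859375), 86.84872436523438)
scene lab ((594.8405151367188, 181.62649536132812), (51.76338577270508, 13.660886764526367), 9.044136047363281)
[ 0.4098  0.2857 -0.0007]
[0.4954 0.2812 0.0052]
[0.423  0.2711 0.0042]
[0.4792 0.2679 0.0097]
[0.5479 0.2636 0.0151]
[0.6183 0.2745 0.009 ]
[0.6238 0.1817 0.043 ]
[0.5655 0.1678 0.0083]
rest [0.5532 0.3123 0.022 ]
rest [0.6192 0.3147 0.022 ]
cup [0.4452 0.352  0.032 ]
held ((464.4791564941406, 223.40158081054688), (50.2916259765625, 61.50973129272461), 87.83106231689453) [0.4643 0.1999 0.299 ]
```

```bash
python3 - <<'E'
from h import *
import pickle
np.set_printoptions(precision=4,suppress=True)
a=pickle.load(open('w3.pkl','rb')); b=pickle.load(open('w4.pkl','rb'))
def dots(c,quad,n=4):
    g=cv2.cvtColor(c['image'],cv2.COLOR_RGB2GRAY); m=np.zeros_like(g); cv2.fillPoly(m,[np.array(quad,np.int32)],255); m=cv2.erode(m,np.ones((13,13)))
    bh=cv2.morphologyEx(g,cv2.MORPH_BLACKHAT,np.ones((9,9))); bh[m==0]=0
    k,l,st,ce=cv2.connectedComponentsWithStats((bh>45).astype(np.uint8)); print(st[1:,4]); i=1+np.argsort(-st[1:,4])[:n]
    return [np.average(np.argwhere(l==j)[:,::-1],axis=0,weights=bh[l==j]) for j in i]
P=dots(a,[(226,3),(307,3),(308,121),(230,121)]); L=dots(a,[(360,17),(427,4),(438,98),(374,115)])
for n,q in (('pad',P),('lab',L)):
    X=np.array([plane(a,u,v,.005) for u,v in q]); print(n,np.round(q,1).tolist(),X,X.mean(0),cv2.minAreaRect((X[:,:2]*1000).astype(np.float32)))
for z,Q in [(.014,[(226,3),(307,3),(308,121),(230,121)]),(.014,[(360,17),(427,4),(438,98),(374,115)])]:
    X=np.array([plane(a,u,v,z) for u,v in Q]); print(X.mean(0),[np.linalg.norm(X[i]-X[i-1]) for i in range(4)])
L2=dots(b,[(391,129),(454,116),(463,204),(404,210)]); X=np.array([plane(b,u,v,.005) for u,v in L2]); print(X,X.mean(0))
# heights
for u in L:
    r=[(tri([ray(a,*u),ray(b,*v)])) for v in L2]; print(min(r,key=lambda t:t[1][0]))
E
```

```text
[28 28 21 22]
[29 27 23 23]
pad [[238.9, 16.9], [292.5, 18.2], [292.6, 106.9], [242.2, 105.8]] [[0.4232 0.271  0.005 ]
 [0.4791 0.2677 0.005 ]
 [0.4741 0.1797 0.005 ]
 [0.4178 0.183  0.005 ]] [0.4486 0.2253 0.005 ] ((448.5709228515625, 225.35401916503906), (88.21263122558594, 56.359596252441406), 86.63175201416016)
lab [[412.2, 23.0], [372.8, 32.6], [420.6, 88.6], [382.9, 97.3]] [[0.6046 0.2584 0.005 ]
 [0.5634 0.251  0.005 ]
 [0.6164 0.1934 0.005 ]
 [0.575  0.186  0.005 ]] [0.5898 0.2222 0.005 ] ((589.8876953125, 222.21971130371094), (42.07401657104492, 66.0652847290039), 10.173783302307129)
[0.4509 0.223  0.014 ] [np.float64(0.11489492931195307), np.float64(0.08222770034213496), np.float64(0.11480838980536229), np.float64(0.08648942925970049)]
[0.5908 0.2219 0.014 ] [np.float64(0.0976769555235725), np.float64(0.06864185875672281), np.float64(0.09208998015273288), np.float64(0.07110231055937606)]
[20 17 14 14 18]
[[0.6046 0.2583 0.005 ]
 [0.6238 0.1808 0.005 ]
 [0.5631 0.2507 0.005 ]
 [0.6164 0.1937 0.005 ]] [0.602  0.2209 0.005 ]
(array([0.6045, 0.2583, 0.0054]), [np.float64(2.7665244445079058e-06), np.float64(2.766524444385109e-06)])
(array([0.5631, 0.2508, 0.0058]), [np.float64(0.00014845388475438824), np.float64(0.00014845388475430213)])
(array([0.6167, 0.1935, 0.0041]), [np.float64(4.2747332392272366e-05), np.float64(4.274733239228383e-05)])
(array([ 0.6715,  0.2081, -0.5238]), [np.float64(0.009259678236253496), np.float64(0.009259678236253555)])
```

```bash
python3 - <<'E'
from h import *
plan(.4486,.2253,.030,86.6)
E
```

```text
t 6.05 rot [-1.7998e+02  3.0000e-02  8.7800e+01] q [ 19.   1. -45.  97.   1.  82. -29.] -> x 24.8 y -16.6 z 269.0 rz 0.0209 | dist 271 yawd -1.2
```

drive_tool(moves=[{"x":25,"y":-16.6,"z":40,"rx":0,"ry":0,"rz":0.021,"fingers":1},{"x":25,"y":-16.6,"z":90,"rx":0,"ry":0,"rz":0.021,"fingers":1},{"x":25,"y":-16.6,"z":140,"rx":0,"ry":0,"rz":0.021,"fingers":1},{"x":25,"y":-16.6,"z":190,"rx":0,"ry":0,"rz":0.021,"fingers":1},{"x":25,"y":-16.6,"z":225,"rx":0,"ry":0,"rz":0.021,"fingers":1},{"x":25,"y":-16.6,"z":245,"rx":0,"ry":0,"rz":0.021,"fingers":1},{"x":25,"y":-16.6,"z":260,"rx":0,"ry":0,"rz":0.021,"fingers":1},{"x":25,"y":-16.6,"z":269,"rx":0,"ry":0,"rz":0.021,"fingers":1},{"x":25,"y":-16.6,"z":269,"rx":0,"ry":0,"rz":0.021,"fingers":1},{"x":25,"y":-16.6,"z":269,"rx":0,"ry":0,"rz":0.021,"fingers":1}])

```text
time_s: 7.3
tool_pos: [0.4484, 0.2279, 0.0311]
tool_rot: [179.9, -0.0, 86.8]
force: [0.1, 0.6, -0.1]
grip_width: 0.061
grasp_force: 25.0
```

drive_tool(moves=[{"x":-2,"y":0,"z":1,"rx":0,"ry":0,"rz":0,"fingers":1},{"x":-2,"y":0,"z":1,"rx":0,"ry":0,"rz":0,"fingers":1},{"x":-2,"y":0,"z":1,"rx":0,"ry":0,"rz":0,"fingers":-1},{"x":-2,"y":0,"z":1,"rx":0,"ry":0,"rz":0,"fingers":-1},{"x":-2,"y":0,"z":1,"rx":0,"ry":0,"rz":0,"fingers":-1},{"x":-2,"y":0,"z":-15,"rx":0,"ry":0,"rz":0,"fingers":-1},{"x":-2,"y":0,"z":-60,"rx":0,"ry":0,"rz":0,"fingers":-1},{"x":-2,"y":0,"z":-120,"rx":0,"ry":0,"rz":0,"fingers":-1},{"x":-2,"y":0,"z":-180,"rx":0,"ry":0,"rz":0,"fingers":-1},{"x":-2,"y":0,"z":-230,"rx":0,"ry":0,"rz":0,"fingers":-1},{"x":-70,"y":0,"z":-230,"rx":0,"ry":0,"rz":0,"fingers":-1},{"x":-110,"y":0,"z":-230,"rx":0,"ry":0,"rz":0,"fingers":-1},{"x":-110,"y":0,"z":-230,"rx":0,"ry":0,"rz":0,"fingers":-1},{"x":-110,"y":0,"z":-230,"rx":0,"ry":0,"rz":0,"fingers":-1}])

```text
time_s: 9.05
tool_pos: [0.4415, 0.1186, 0.261]
tool_rot: [179.9, -0.0, 86.8]
force: [-0.5, -0.4, 0.3]
grip_width: 0.0871
grasp_force: 0.0
```

```bash
python3 - <<'E'
from h import *
import pickle
c=cam('wrist','w5.png'); pickle.dump(c,open('w5.pkl','wb'))
q=blob(c,(75,80,40),(100,255,255),(0,0,640,300)); print(rect(c,q,.023))
plan(.30,-.3,.26,64)
E
```

```text
((447.6210632324219, 224.973876953125), (90.84907531738281, 59.72468566894531), 86.77701568603516)
t 9.1 rot [ 1.7995e+02 -3.0000e-02  8.6910e+01] q [ 26.  -6. -41. 106.  -4.  78. -17.] -> x -426.2 y -118.7 z 0.9 rz 0.3999 | dist 442 yawd -22.9
```

View pics/w5.png

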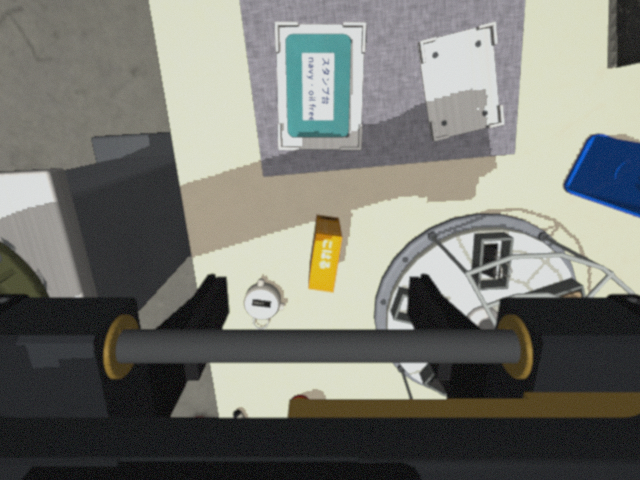

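The pad lies squarely inside its tray corners (315,85). Now to the labels, viewing on the way.

```bash
python3 - <<'E'
from h import *
plan(.373,-.379,.26,64)
E
```

```text
t 9.1 rot [ 1.7995e+02 -3.0000e-02  8.6910e+01] q [ 26.  -6. -41. 106.  -4.  78. -17.] -> x -501.1 y -41.6 z 0.9 rz 0.3999 | dist 503 yawd -22.9
```

drive_tool(moves=[{"x":-501,"y":-42,"z":0,"rx":0,"ry":0,"rz":0.4,"fingers":-1},{"x":-501,"y":-42,"z":0,"rx":0,"ry":0,"rz":0.4,"fingers":-1},{"x":-501,"y":-42,"z":0,"rx":0,"ry":0,"rz":0.4,"fingers":-1},{"x":-501,"y":-42,"z":0,"rx":0,"ry":0,"rz":0.4,"fingers":-1},{"x":-501,"y":-42,"z":0,"rx":0,"ry":0,"rz":0.4,"fingers":-1},{"x":-501,"y":-42,"z":0,"rx":0,"ry":0,"rz":0.4,"fingers":-1},{"x":-501,"y":-42,"z":0,"rx":0,"ry":0,"rz":0.4,"fingers":-1},{"x":-501,"y":-42,"z":0,"rx":0,"ry":0,"rz":0.4,"fingers":-1},{"x":-501,"y":-42,"z":0,"rx":0,"ry":0,"rz":0.4,"fingers":-1},{"x":-501,"y":-42,"z":0,"rx":0,"ry":0,"rz":0.4,"fingers":-1},{"x":-501,"y":-42,"z":0,"rx":0,"ry":0,"rz":0.4,"fingers":-1},{"x":-501,"y":-42,"z":0,"rx":0,"ry":0,"rz":0.4,"fingers":-1},{"x":-501,"y":-42,"z":0,"rx":0,"ry":0,"rz":0.4,"fingers":-1},{"x":-501,"y":-42,"z":0,"rx":0,"ry":0,"rz":0.4,"fingers":-1}])

```text
time_s: 10.85
tool_pos: [0.3717, -0.3799, 0.2604]
tool_rot: [180.0, 0.0, 63.9]
force: [0.1, -0.2, 0.0]
grip_width: 0.0868
grasp_force: 0.0
```

```bash
python3 - <<'E'
from h import *
import pickle
c=cam('wrist','w6.png'); pickle.dump(c,open('w6.pkl','wb'))
x,y=proj(c,(.417,-.289,.017)); print(x,y)
b=(int(x)-75,max(0,int(y)-85),int(x)+75,int(y)+85)
m=cv2.inRange(cv2.cvtColor(c['image'],cv2.COLOR_RGB2HSV),(0,0,150),(180,28,255)); mm=np.zeros_like(m); mm[b[1]:b[3],b[0]:b[2]]=m[b[1]:b[3],b[0]:b[2]]
mm=cv2.morphologyEx(mm,cv2.MORPH_CLOSE,np.ones((9,9))); q=max(cv2.findContours(mm,0,1)[0],key=cv2.contourArea)[:,0,:]
print(rect(c,q,.017),q.min(0),q.max(0)); print(proj(c,(.4035,-.1653,.03)),proj(c,(.4035,-.1653,.094)))
plan(.417,-.289,.023,64)
E
```

```text
319.1893457669145 93.57496184351766
((380.9698486328125, -298.28375244140625), (115.59172821044922, 100.58843994140625), 63.89810562133789) [244  56] [341 177]
[242.15306817 -37.30326579] [224.33840815 -73.07532405]
t 10.9 rot [1.7999e+02 1.0000e-02 6.3890e+01] q [51.  4. -9. 98.  1. 78. 16.] -> x 101.7 y 0.6 z 237.4 rz -0.0019 | dist 258 yawd 0.1
```

View pics/w6.png

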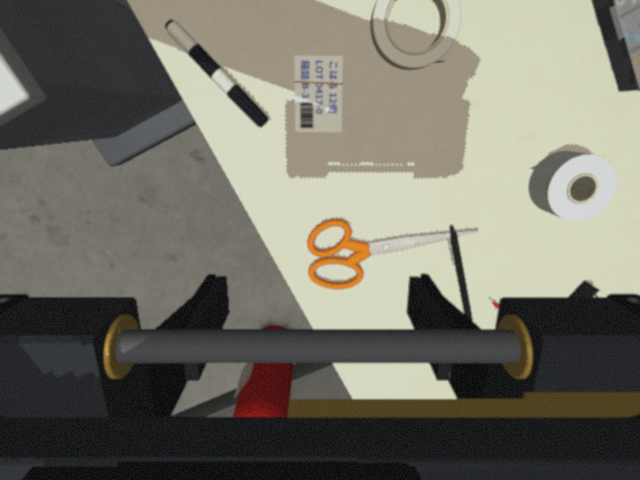

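Labels at (319,94), aligned with the tool and matching the prediction; pen end at (262,120), so I go in with the fingers partly closed.

drive_tool(force=25, moves=[{"x":50,"y":0.6,"z":30,"rx":0,"ry":0,"rz":0,"fingers":-0.65},{"x":102,"y":0.6,"z":70,"rx":0,"ry":0,"rz":0,"fingers":-0.65},{"x":102,"y":0.6,"z":120,"rx":0,"ry":0,"rz":0,"fingers":-0.65},{"x":102,"y":0.6,"z":170,"rx":0,"ry":0,"rz":0,"fingers":-0.65},{"x":102,"y":0.6,"z":205,"rx":0,"ry":0,"rz":0,"fingers":-0.65},{"x":102,"y":0.6,"z":225,"rx":0,"ry":0,"rz":0,"fingers":-0.65},{"x":102,"y":0.6,"z":237,"rx":0,"ry":0,"rz":0,"fingers":-0.65},{"x":102,"y":0.6,"z":237,"rx":0,"ry":0,"rz":0,"fingers":-0.65},{"x":102,"y":0.6,"z":237,"rx":0,"ry":0,"rz":0,"fingers":1},{"x":102,"y":0.6,"z":237,"rx":0,"ry":0,"rz":0,"fingers":1},{"x":102,"y":0.6,"z":237,"rx":0,"ry":0,"rz":0,"fingers":1},{"x":102,"y":0.6,"z":237,"rx":0,"ry":0,"rz":0,"fingers":1}])

```text
time_s: 12.4
tool_pos: [0.4173, -0.2891, 0.0237]
tool_rot: [180.0, 0.0, 63.9]
force: [0.3, 0.2, 2.5]
grip_width: 0.0443
grasp_force: 25.0
```

```bash
python3 - <<'E'
from h import *
plan(.50,.05,.28,100.2)
E
```

```text
t 12.4 rot [1.7996e+02 2.0000e-02 6.3870e+01] q [ 44.  15. -14. 115.   5.  50.   2.] -> x 340.9 y -75.1 z -256.3 rz -0.6340 | dist 433 yawd 36.3
```

drive_tool(moves=[{"x":0,"y":0,"z":-50,"rx":0,"ry":0,"rz":0,"fingers":1},{"x":0,"y":0,"z":-110,"rx":0,"ry":0,"rz":0,"fingers":1},{"x":0,"y":0,"z":-170,"rx":0,"ry":0,"rz":0,"fingers":1},{"x":20,"y":-5,"z":-220,"rx":0,"ry":0,"rz":0,"fingers":1},{"x":60,"y":-14,"z":-256,"rx":0,"ry":0,"rz":-0.1,"fingers":1},{"x":110,"y":-26,"z":-256,"rx":0,"ry":0,"rz":-0.2,"fingers":1},{"x":160,"y":-38,"z":-256,"rx":0,"ry":0,"rz":-0.3,"fingers":1},{"x":210,"y":-48,"z":-256,"rx":0,"ry":0,"rz":-0.4,"fingers":1},{"x":260,"y":-58,"z":-256,"rx":0,"ry":0,"rz":-0.5,"fingers":1},{"x":300,"y":-66,"z":-256,"rx":0,"ry":0,"rz":-0.6,"fingers":1},{"x":341,"y":-75,"z":-256,"rx":0,"ry":0,"rz":-0.634,"fingers":1},{"x":341,"y":-75,"z":-256,"rx":0,"ry":0,"rz":-0.634,"fingers":1},{"x":341,"y":-75,"z":-256,"rx":0,"ry":0,"rz":-0.634,"fingers":1}])

```text
time_s: 14.02
tool_pos: [0.4997, 0.0495, 0.279]
tool_rot: [-180.0, 0.0, 100.2]
force: [0.0, -0.7, -0.5]
grip_width: 0.0452
grasp_force: 25.0
```

```bash
python3 - <<'E'
from h import *
import pickle
c=cam('wrist','w7.png'); pickle.dump(c,open('w7.pkl','wb'))
plan(.5899,.2222,.10,100.2)
plan(.5899,.2222,.0295,100.2)
E
```

```text
t 14.07 rot [-1.7996e+02  4.0000e-02  1.0009e+02] q [ 26.   1. -35.  99.   0.  80.   1.] -> x 154.8 y 119.1 z 179.0 rz -0.0020 | dist 265 yawd 0.1
t 14.07 rot [-1.7996e+02  4.0000e-02  1.0009e+02] q [ 26.   1. -35.  99.   0.  80.   1.] -> x 154.8 y 119.1 z 249.5 rz -0.0020 | dist 317 yawd 0.1
```

View pics/w7.png

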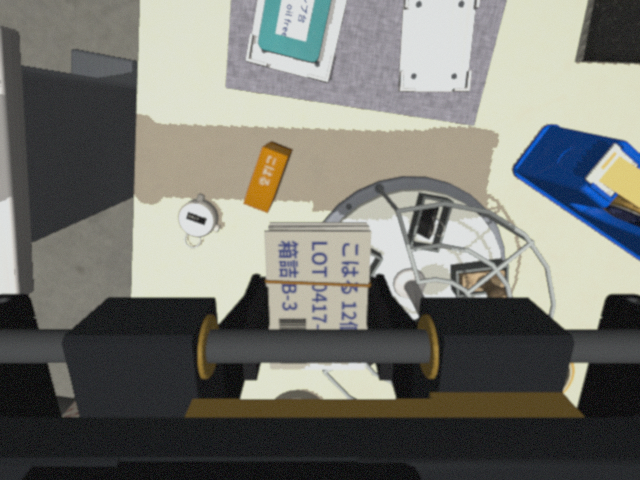

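```bash
python3 - <<'E'
from h import *
s=cam('scene');d=cam('side')
print(plane(s,218,243,0),plane(s,233,235,0),plane(s,183,155,.08),plane(s,212,210,.05), plane(d,366,222,0),plane(d,433,232,0))
E
```

```text
[0.72349251 0.15417216 0.        ] [ 7.16169000e-01  1.14087333e-01 -1.11022302e-16] [0.94485994 0.06915696 0.08      ] [0.77451154 0.12020799 0.05      ] [0.7304726  0.13090903 0.        ] [0.92110299 0.04972176 0.        ]
```

Clear of the tape dispenser (x>0.715, y<0.155); the label tray shows aligned with the tool. Placing.

drive_tool(moves=[{"x":50,"y":38,"z":0,"rx":0,"ry":0,"rz":0,"fingers":1},{"x":100,"y":76,"z":20,"rx":0,"ry":0,"rz":0,"fingers":1},{"x":154,"y":119,"z":60,"rx":0,"ry":0,"rz":0,"fingers":1},{"x":154,"y":119,"z":110,"rx":0,"ry":0,"rz":0,"fingers":1},{"x":154,"y":119,"z":160,"rx":0,"ry":0,"rz":0,"fingers":1},{"x":154,"y":119,"z":200,"rx":0,"ry":0,"rz":0,"fingers":1},{"x":154,"y":119,"z":225,"rx":0,"ry":0,"rz":0,"fingers":1},{"x":154,"y":119,"z":240,"rx":0,"ry":0,"rz":0,"fingers":1},{"x":154,"y":119,"z":249,"rx":0,"ry":0,"rz":0,"fingers":1},{"x":154,"y":119,"z":249,"rx":0,"ry":0,"rz":0,"fingers":1},{"x":154,"y":119,"z":249,"rx":0,"ry":0,"rz":0,"fingers":1}])

```text
time_s: 15.55
tool_pos: [0.5905, 0.2232, 0.0314]
tool_rot: [179.9, -0.0, 100.2]
force: [-0.4, 0.2, -0.6]
grip_width: 0.0445
grasp_force: 25.0
```

drive_tool(moves=[{"x":0,"y":0,"z":2,"rx":0,"ry":0,"rz":0,"fingers":1},{"x":0,"y":0,"z":2,"rx":0,"ry":0,"rz":0,"fingers":-0.6},{"x":0,"y":0,"z":2,"rx":0,"ry":0,"rz":0,"fingers":-0.6},{"x":0,"y":0,"z":2,"rx":0,"ry":0,"rz":0,"fingers":-0.6},{"x":0,"y":0,"z":-15,"rx":0,"ry":0,"rz":0,"fingers":-0.6},{"x":0,"y":0,"z":-60,"rx":0,"ry":0,"rz":0,"fingers":-0.6},{"x":0,"y":0,"z":-120,"rx":0,"ry":0,"rz":0,"fingers":-0.6},{"x":0,"y":0,"z":-180,"rx":0,"ry":0,"rz":0,"fingers":-0.6},{"x":0,"y":-30,"z":-230,"rx":0,"ry":0,"rz":0,"fingers":-0.6},{"x":-20,"y":-60,"z":-240,"rx":0,"ry":0,"rz":0,"fingers":-0.6},{"x":-20,"y":-60,"z":-240,"rx":0,"ry":0,"rz":0,"fingers":-0.6},{"x":-20,"y":-60,"z":-240,"rx":0,"ry":0,"rz":0,"fingers":-0.6}])

```text
time_s: 17.05
tool_pos: [0.5345, 0.1927, 0.2707]
tool_rot: [179.9, 0.0, 100.2]
force: [0.6, -0.8, -0.9]
grip_width: 0.0694
grasp_force: 0.0
```

```bash
python3 - <<'E'
from h import *
import pickle
c=cam('wrist','w8.png'); pickle.dump(c,open('w8.pkl','wb'))
plan(.4,-.25,.26,90)
E
```

```text
t 17.1 rot [-1.8000e+02 -2.0000e-02  1.0021e+02] q [ 15.  11. -43.  91.   8.  80. -18.] -> x -412.1 y -210.8 z 10.1 rz 0.1782 | dist 463 yawd -10.2
```

View pics/w8.png

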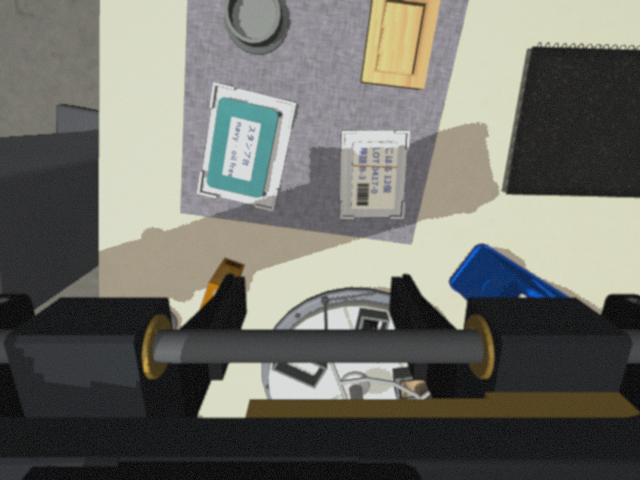

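Pad in tray at (247,145); label bundle lies within its tray at (375,178); rest at (398,40), cup at (253,20). Checking bundle numerically, plus the cup, rest and glue.

```bash
python3 - <<'E'
from h import *
import pickle
np.set_printoptions(precision=4,suppress=True)
c=pickle.load(open('w8.pkl','rb')); im=c['image']
print('row165',[(u,im[165,u].tolist()) for u in range(336,414,3)])
print('col375',[(v,im[v,375].tolist()) for v in list(range(124,150,3))+list(range(200,224,3))])
hsv=cv2.cvtColor(im,cv2.COLOR_RGB2HSV)
q=blob(c,(10,60,90),(28,255,255),(350,0,445,100)); print('rest img',q.min(0),q.max(0),rect(c,q,.022))
g=cv2.cvtColor(im,cv2.COLOR_RGB2GRAY)
# cup from w4
b=pickle.load(open('w4.pkl','rb')); gg=cv2.medianBlur(cv2.cvtColor(b['image'],cv2.COLOR_RGB2GRAY),3)
h=cv2.HoughCircles(gg[0:90,250:340],cv2.HOUGH_GRADIENT,1,5,param1=80,param2=12,minRadius=15,maxRadius=36); print('cup',(h[0][:5]+[250,0,0]).round(1) if h is not None else None)
s=cam('scene');d=cam('side')
W=((0,0,165),(180,40,255))
for n,cc,bx in (('s',s,(400,203,428,228)),('d',d,(262,276,286,298))):
    try: q=blob(cc,*W,bx); print('cap',n,q.min(0),q.max(0))
    except Exception as e: print(e)
E
```

```text
row165 [(336, [101, 100, 105]), (339, [109, 106, 111]), (342, [164, 161, 156]), (345, [169, 168, 163]), (348, [163, 158, 155]), (351, [155, 150, 142]), (354, [155, 138, 111]), (357, [163, 146, 119]), (360, [158, 136, 111]), (363, [155, 135, 113]), (366, [159, 140, 113]), (369, [168, 154, 129]), (372, [170, 156, 129]), (375, [167, 154, 135]), (378, [172, 161, 145]), (381, [178, 166, 145]), (384, [175, 163, 143]), (387, [153, 146, 141]), (390, [172, 165, 150]), (393, [182, 176, 156]), (396, [168, 165, 151]), (399, [152, 152, 145]), (402, [157, 158, 151]), (405, [150, 149, 144]), (408, [98, 95, 100]), (411, [97, 96, 103])]
col375 [(124, [155, 150, 159]), (127, [152, 148, 154]), (130, [163, 165, 166]), (133, [218, 221, 220]), (136, [218, 220, 220]), (139, [216, 218, 216]), (142, [214, 214, 214]), (145, [217, 219, 218]), (148, [145, 145, 163]), (200, [190, 185, 168]), (203, [185, 182, 167]), (206, [187, 182, 166]), (209, [165, 162, 155]), (212, [157, 156, 153]), (215, [160, 157, 150]), (218, [100, 97, 104]), (221, [95, 92, 99])]
rest img [362.   0.] [440.  89.] ((584.72509765625, 352.3078918457031), (63.603702545166016, 78.93341064453125), 3.9611639976501465)
cup [[294.5  48.5  30.8]
 [294.5  42.5  24.3]
 [283.5  41.5  34.3]
 [289.5  45.5  27.7]
 [299.5  48.5  25.2]]
cap s [401. 204.] [428. 228.]
cap d [263. 277.] [286. 298.]
```

```bash
python3 - <<'E'
from h import *
import pickle
np.set_printoptions(precision=4,suppress=True)
c=pickle.load(open('w8.pkl','rb'))
for p in [(351,165),(397,165),(375,144),(375,207)]:
    q=plane(c,*p,.022)-[.5899,.2222,.022]; a=np.radians(10.2); print(p,q[0]*np.cos(a)+q[1]*np.sin(a),-q[0]*np.sin(a)+q[1]*np.cos(a))
b=pickle.load(open('w4.pkl','rb'))
print('cup',plane(b,294.5,42.5,.032), 'r',24.3/370*.4)
s=cam('scene');d=cam('side')
print('cup s',plane(s,135+(572-400)*.55,255+217*.55,.032))
def T(im,x,y,w): return cv2.resize(im[y:y+w*3//4,x:x+w],(400,300),interpolation=cv2.INTER_CUBIC)
bs=b['image']
m=np.vstack([np.hstack([T(s['image'],380,195,64),T(d['image'],240,270,64)]),np.hstack([T(bs,250,0,112),T(c['image'],345,0,120)])])
cv2.imwrite('pics/m2.png',m[:,:,::-1])
E
```

```text
(351, 165) -0.025807048933140377 0.012965364760741841
(397, 165) 0.02255525818324129 0.012949519706651608
(375, 144) -0.0015769749418182936 0.034504253268811756
(375, 207) 0.0015323709764051728 -0.03240789227852515
cup [0.4457 0.3515 0.032 ] r 0.02627027027027027
cup s [0.4392 0.3502 0.032 ]
```

View pics/m2.png

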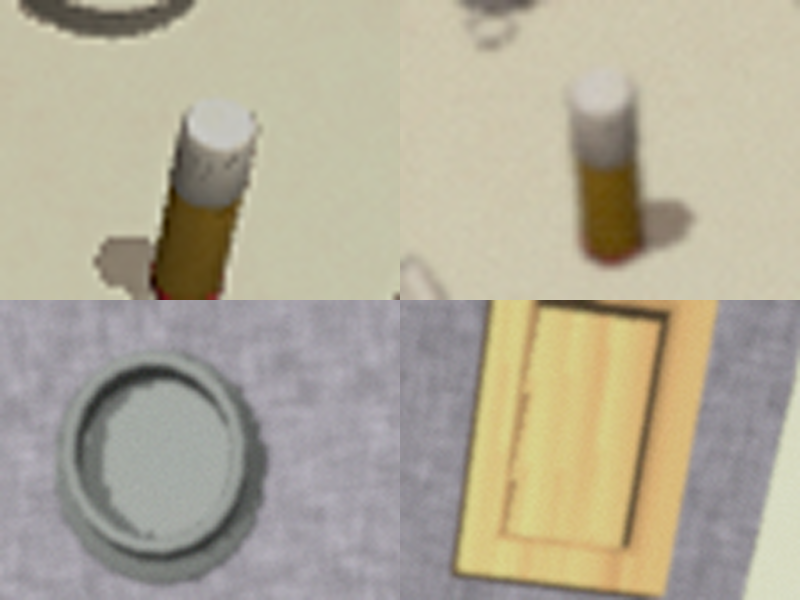

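Glue cap top at scene (415,215)/side (272,284); cup rim centre at w4 (292.6,42.6); rest pocket outlined in w8 with its lower corners (376,70),(413,73).

```bash
python3 - <<'E'
from h import *
import pickle
np.set_printoptions(precision=4,suppress=True)
c=pickle.load(open('w8.pkl','rb')); b=pickle.load(open('w4.pkl','rb')); s=cam('scene'); d=cam('side')
print('glue top',tri([ray(s,415.4,214.8),ray(d,272.3,284.1)]),plane(s,415.4,214.8,.094),plane(d,272.3,284.1,.094))
print('seam',tri([ray(s,380+208*.16,195+190*.16),ray(d,240+206*.16,270+150*.16)]))
print('cup',plane(b,292.6,42.6,.032))
P=np.array([plane(c,345+(x-400)*.3,(y-300)*.3,.022) for x,y in [(537,303),(668,315),(628,547),(502,536)]]); print(P,P.mean(0),[np.linalg.norm(P[i]-P[i-1]) for i in range(4)],cv2.minAreaRect((P[:,:2]*1000).astype(np.float32)))
O=np.array([plane(c,345+(x-400)*.3,(y-300)*.3,.022) for x,y in [(455,573),(664,597)]]);print(O,np.linalg.norm(O[0]-O[1]))
plan(.4,-.25,.26,90)
E
```

```text
glue top (array([ 0.403 , -0.1642,  0.095 ]), [np.float64(0.0020277911705662253), np.float64(0.0020277911705660675)]) [ 0.4013 -0.1649  0.094 ] [ 0.405  -0.1624  0.094 ]
seam (array([ 0.4026, -0.1642,  0.0578]), [np.float64(0.002192772353128639), np.float64(0.0021927723531286465)])
cup [0.4437 0.3515 0.032 ]
[[0.5635 0.3842 0.022 ]
 [0.6002 0.3878 0.022 ]
 [0.6044 0.3277 0.022 ]
 [0.5673 0.3241 0.022 ]] [0.5838 0.356  0.022 ] [np.float64(0.060245081225410065), np.float64(0.03685911935635568), np.float64(0.06024690304967008), np.float64(0.03728453704393825)] ((583.7186279296875, 355.9722595214844), (37.26972579956055, 61.2961540222168), 3.992924451828003)
[[0.5558 0.3118 0.022 ]
 [0.6184 0.3163 0.022 ]] 0.06270348735889146
t 17.4 rot [-179.93   -0.03  100.23] q [ 15.  11. -43.  91.   8.  80. -18.] -> x -412.1 y -210.8 z 9.6 rz 0.1786 | dist 463 yawd -10.2
```

```bash
python3 - <<'E'
from h import *
plan(.4032,-.1642,.26,90)
E
```

```text
t 17.4 rot [-1.7993e+02 -3.0000e-02  1.0023e+02] q [ 15.  11. -43.  91.   8.  80. -18.] -> x -328.3 y -192.4 z 9.6 rz 0.1786 | dist 381 yawd -10.2
```

drive_tool(moves=[{"x":-328,"y":-192.4,"z":10,"rx":0,"ry":0,"rz":0.179,"fingers":-0.6},{"x":-328,"y":-192.4,"z":10,"rx":0,"ry":0,"rz":0.179,"fingers":-0.6},{"x":-328,"y":-192.4,"z":10,"rx":0,"ry":0,"rz":0.179,"fingers":-0.6},{"x":-328,"y":-192.4,"z":10,"rx":0,"ry":0,"rz":0.179,"fingers":-0.6},{"x":-328,"y":-192.4,"z":10,"rx":0,"ry":0,"rz":0.179,"fingers":-0.6},{"x":-328,"y":-192.4,"z":10,"rx":0,"ry":0,"rz":0.179,"fingers":-0.6},{"x":-328,"y":-192.4,"z":10,"rx":0,"ry":0,"rz":0.179,"fingers":-0.6},{"x":-328,"y":-192.4,"z":10,"rx":0,"ry":0,"rz":0.179,"fingers":-0.6},{"x":-328,"y":-192.4,"z":10,"rx":0,"ry":0,"rz":0.179,"fingers":-0.6},{"x":-328,"y":-192.4,"z":10,"rx":0,"ry":0,"rz":0.179,"fingers":-0.6},{"x":-328,"y":-192.4,"z":10,"rx":0,"ry":0,"rz":0.179,"fingers":-0.6},{"x":-328,"y":-192.4,"z":10,"rx":0,"ry":0,"rz":0.179,"fingers":-0.6}])

```text
time_s: 18.9
tool_pos: [0.4031, -0.1639, 0.2602]
tool_rot: [-180.0, 0.0, 90.0]
force: [1.2, 0.4, 0.5]
grip_width: 0.0692
grasp_force: 0.0
```

```bash
python3 - <<'E'
from h import *
plan(.4032,-.1642,.06,90)
E
```

```text
t 18.9 rot [-1.800e+02  1.000e-02  8.999e+01] q [ 40.  -8. -20. 109.  -3.  78.  22.] -> x -0.3 y 0.1 z 200.2 rz -0.0002 | dist 200 yawd 0.0
```

drive_tool(force=20, moves=[{"x":0,"y":0,"z":50,"rx":0,"ry":0,"rz":0,"fingers":-0.6},{"x":0,"y":0,"z":100,"rx":0,"ry":0,"rz":0,"fingers":-0.6},{"x":0,"y":0,"z":140,"rx":0,"ry":0,"rz":0,"fingers":-0.6},{"x":0,"y":0,"z":180,"rx":0,"ry":0,"rz":0,"fingers":-0.6},{"x":0,"y":0,"z":200,"rx":0,"ry":0,"rz":0,"fingers":-0.6},{"x":0,"y":0,"z":200,"rx":0,"ry":0,"rz":0,"fingers":-0.6},{"x":0,"y":0,"z":200,"rx":0,"ry":0,"rz":0,"fingers":1},{"x":0,"y":0,"z":200,"rx":0,"ry":0,"rz":0,"fingers":1},{"x":0,"y":0,"z":200,"rx":0,"ry":0,"rz":0,"fingers":1},{"x":0,"y":0,"z":200,"rx":0,"ry":0,"rz":0,"fingers":1},{"x":0,"y":0,"z":200,"rx":0,"ry":0,"rz":0,"fingers":1}])

```text
time_s: 20.27
tool_pos: [0.403, -0.1643, 0.0604]
tool_rot: [180.0, 0.0, 89.9]
force: [0.3, -0.3, -1.0]
grip_width: 0.0274
grasp_force: 0.4
```

```bash
python3 - <<'E'
from h import *
plan(.4437,.3515,.26,90)
E
```

```text
t 20.27 rot [1.7998e+02 2.0000e-02 8.9940e+01] q [ 39.   4. -21. 123.   2.  53.  17.] -> x 515.9 y 40.2 z -199.6 rz -0.0010 | dist 555 yawd 0.1
```

drive_tool(moves=[{"x":0,"y":0,"z":0,"rx":0,"ry":0,"rz":0,"fingers":1},{"x":0,"y":0,"z":-40,"rx":0,"ry":0,"rz":0,"fingers":1},{"x":0,"y":0,"z":-90,"rx":0,"ry":0,"rz":0,"fingers":1},{"x":0,"y":15,"z":-140,"rx":0,"ry":0,"rz":0,"fingers":1},{"x":30,"y":35,"z":-180,"rx":0,"ry":0,"rz":0,"fingers":1},{"x":75,"y":60,"z":-200,"rx":0,"ry":0,"rz":0,"fingers":1},{"x":125,"y":75,"z":-200,"rx":0,"ry":0,"rz":0,"fingers":1},{"x":175,"y":80,"z":-200,"rx":0,"ry":0,"rz":0,"fingers":1},{"x":225,"y":80,"z":-200,"rx":0,"ry":0,"rz":0,"fingers":1},{"x":275,"y":80,"z":-200,"rx":0,"ry":0,"rz":0,"fingers":1},{"x":325,"y":75,"z":-200,"rx":0,"ry":0,"rz":0,"fingers":1},{"x":375,"y":65,"z":-200,"rx":0,"ry":0,"rz":0,"fingers":1},{"x":425,"y":55,"z":-200,"rx":0,"ry":0,"rz":0,"fingers":1},{"x":475,"y":45,"z":-200,"rx":0,"ry":0,"rz":0,"fingers":1},{"x":516,"y":40,"z":-200,"rx":0,"ry":0,"rz":0,"fingers":1},{"x":516,"y":40,"z":-200,"rx":0,"ry":0,"rz":0,"fingers":1},{"x":516,"y":40,"z":-200,"rx":0,"ry":0,"rz":0,"fingers":1}])

```text
time_s: 22.4
tool_pos: [0.4437, 0.3509, 0.2597]
tool_rot: [-180.0, 0.1, 89.9]
force: [-0.4, 0.1, -0.3]
grip_width: 0.0271
grasp_force: 20.0
```

```bash
python3 - <<'E'
from h import *
plan(.4437,.3515,.0695,90)
E
```

```text
t 22.4 rot [-1.7996e+02  6.0000e-02  8.9920e+01] q [  4.  13. -51.  92.  10.  80. -49.] -> x 0.6 y 0.0 z 190.2 rz -0.0013 | dist 190 yawd 0.1
```

drive_tool(moves=[{"x":0.6,"y":0,"z":50,"rx":0,"ry":0,"rz":0,"fingers":1},{"x":0.6,"y":0,"z":100,"rx":0,"ry":0,"rz":0,"fingers":1},{"x":0.6,"y":0,"z":140,"rx":0,"ry":0,"rz":0,"fingers":1},{"x":0.6,"y":0,"z":165,"rx":0,"ry":0,"rz":0,"fingers":1},{"x":0.6,"y":0,"z":180,"rx":0,"ry":0,"rz":0,"fingers":1},{"x":0.6,"y":0,"z":190,"rx":0,"ry":0,"rz":0,"fingers":1},{"x":0.6,"y":0,"z":190,"rx":0,"ry":0,"rz":0,"fingers":1},{"x":0.6,"y":0,"z":191,"rx":0,"ry":0,"rz":0,"fingers":1}])

```text
time_s: 23.4
tool_pos: [0.4441, 0.3528, 0.0702]
tool_rot: [179.9, -0.0, 89.9]
force: [0.5, -1.2, -0.3]
grip_width: 0.0268
grasp_force: 20.0
```

drive_tool(moves=[{"x":0,"y":0,"z":0,"rx":0,"ry":0,"rz":0,"fingers":-0.2},{"x":0,"y":0,"z":0,"rx":0,"ry":0,"rz":0,"fingers":-0.2},{"x":0,"y":0,"z":0,"rx":0,"ry":0,"rz":0,"fingers":-0.2},{"x":0,"y":0,"z":-30,"rx":0,"ry":0,"rz":0,"fingers":-0.2},{"x":0,"y":0,"z":-80,"rx":0,"ry":0,"rz":0,"fingers":-0.2},{"x":0,"y":0,"z":-140,"rx":0,"ry":0,"rz":0,"fingers":-0.2},{"x":0,"y":0,"z":-200,"rx":0,"ry":0,"rz":0,"fingers":-0.6},{"x":-50,"y":10,"z":-230,"rx":0,"ry":0,"rz":0,"fingers":-0.6},{"x":-100,"y":30,"z":-230,"rx":0,"ry":0,"rz":0,"fingers":-0.6},{"x":-150,"y":50,"z":-230,"rx":0,"ry":0,"rz":0,"fingers":-0.6},{"x":-200,"y":75,"z":-230,"rx":0,"ry":0,"rz":0,"fingers":-0.6},{"x":-250,"y":100,"z":-230,"rx":0,"ry":0,"rz":0,"fingers":-0.6},{"x":-300,"y":120,"z":-230,"rx":0,"ry":0,"rz":0,"fingers":-0.6},{"x":-350,"y":140,"z":-230,"rx":0,"ry":0,"rz":0,"fingers":-0.6},{"x":-400,"y":160,"z":-230,"rx":0,"ry":0,"rz":0,"fingers":-0.6},{"x":-450,"y":175,"z":-230,"rx":0,"ry":0,"rz":0,"fingers":-0.6},{"x":-490,"y":175,"z":-230,"rx":0,"ry":0,"rz":0,"fingers":-0.6},{"x":-490,"y":175,"z":-230,"rx":0,"ry":0,"rz":0,"fingers":-0.6},{"x":-490,"y":175,"z":-230,"rx":0,"ry":0,"rz":0,"fingers":-0.6}])

```text
time_s: 25.78
tool_pos: [0.618, -0.1369, 0.2992]
tool_rot: [-180.0, -0.1, 90.0]
force: [-1.0, 0.5, 0.8]
grip_width: 0.0694
grasp_force: 0.0
```

```bash
python3 - <<'E'
from h import *
import pickle
c=cam('wrist','w9.png'); pickle.dump(c,open('w9.pkl','wb'))
s=cam('scene');d=cam('side')
T=lambda im,x,y,w:cv2.resize(im[y:y+w*3//4,x:x+w],(400,300),interpolation=cv2.INTER_CUBIC)
print(proj(c,(.6228,-.0346,.156)),proj(c,(.6954,-.0122,.10)))
x,y=proj(c,(.63,-.0346,.08)); x=int(np.clip(x-140,0,360)); y=int(np.clip(y-110,0,270)); print(x,y)
m=np.vstack([np.hstack([T(s['image'],130,330,150),T(d['image'],240,160,110)]),np.hstack([T(c['image'],x,y,280),T(c['image'],0,0,640)])])
cv2.imwrite('pics/m3.png',m[:,:,::-1]); print(sensors.get_obs()['tool_pos'])
E
```

```text
[326.01641157  86.18199586] [410.32907085  62.69619576]
192 0
[ 0.61810007 -0.13590926  0.29955184]
```

View pics/m3.png

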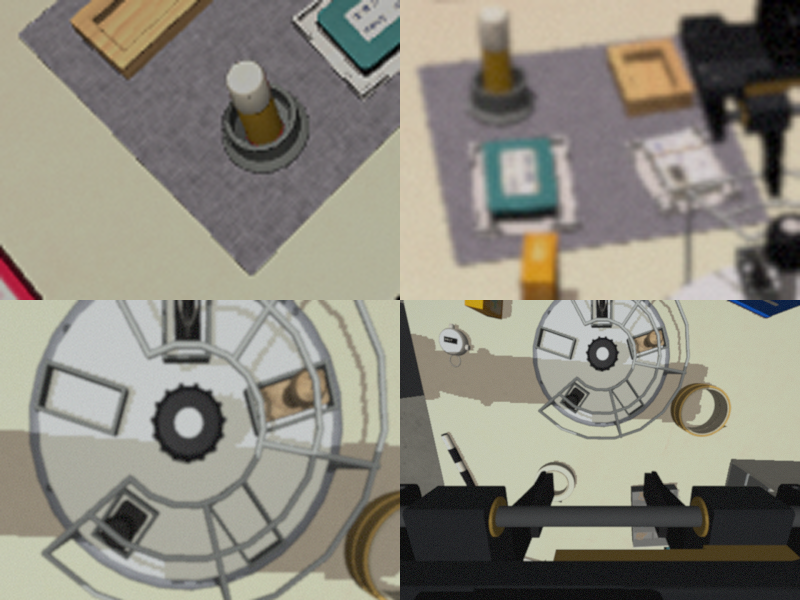

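Glue stick stands in the cup; pad and labels are in their trays. Wrist view: knob centre (324.3,85.4), wide stamp handle (403,61), narrow (279.5,155), clip in the top pocket, empty pocket facing the opening.

```bash
python3 - <<'E'
from h import *
import pickle
np.set_printoptions(precision=4,suppress=True)
c=pickle.load(open('w9.pkl','rb')); 
q=lambda x,y:(192+x*.7,(y-300)*.7)
ax=plane(c,*q(189,422),.156); print('axis',ax)
def ang(p): e=p-ax; return np.hypot(*e[:2]),np.degrees(np.arctan2(e[1],e[0]))
print('wide',plane(c,*q(302,387),.101),ang(plane(c,*q(302,387),.101)))
print('narrow',ang(plane(c,*q(124,523),.101)))
P=np.array([plane(c,*q(*p),.048) for p in [(55,365),(130,388),(118,433),(42,410)]]); print('empty',ang(P.mean(0)),[np.linalg.norm(P[i]-P[i-1]) for i in range(4)])
for p in [(48,555),(130,478),(150,357),(113,302)]: print('guard',ang(plane(c,*q(*p),.114)))
plan(ax[0],ax[1],.26,8)
s=cam('scene')
E
```

```text
axis [ 0.6216 -0.0341  0.156 ]
wide [ 0.6892 -0.0109  0.101 ] (np.float64(0.07150400868561138), np.float64(18.885248652414766))
narrow (np.float64(0.068997613813879), np.float64(-125.60250332966503))
empty (np.float64(0.07231835010304348), np.float64(162.17708698777793)) [np.float64(0.030240179519788614), np.float64(0.05224718991585854), np.float64(0.03029512997911729), np.float64(0.05413823224683081)]
guard (np.float64(0.11434318839038819), np.float64(-139.41906162346064))
guard (np.float64(0.04450510413738864), np.float64(-140.60633913609988))
guard (np.float64(0.04264536280457639), np.float64(120.0178004744114))
guard (np.float64(0.07599654320893115), np.float64(122.68532834266784))
t 25.93 rot [179.98  -0.01  90.1 ] q [ 36.  18. -34.  80.  10.  85.   3.] -> x 101.8 y 3.6 z 39.6 rz 1.4329 | dist 109 yawd -82.1
```

drive_tool(force=35, moves=[{"x":30,"y":1,"z":10,"rx":0,"ry":0,"rz":0.18,"fingers":-0.6},{"x":60,"y":2,"z":20,"rx":0,"ry":0,"rz":0.36,"fingers":-0.6},{"x":90,"y":3,"z":30,"rx":0,"ry":0,"rz":0.54,"fingers":-0.6},{"x":101.6,"y":4,"z":40,"rx":0,"ry":0,"rz":0.72,"fingers":-0.6},{"x":101.6,"y":4,"z":40,"rx":0,"ry":0,"rz":0.9,"fingers":-0.6},{"x":101.6,"y":4,"z":40,"rx":0,"ry":0,"rz":1.08,"fingers":-0.6},{"x":101.6,"y":4,"z":40,"rx":0,"ry":0,"rz":1.26,"fingers":-0.6},{"x":101.6,"y":4,"z":40,"rx":0,"ry":0,"rz":1.433,"fingers":-0.6},{"x":101.6,"y":4,"z":40,"rx":0,"ry":0,"rz":1.433,"fingers":-0.6},{"x":101.6,"y":4,"z":40,"rx":0,"ry":0,"rz":1.433,"fingers":-0.6},{"x":101.6,"y":4,"z":40,"rx":0,"ry":0,"rz":1.433,"fingers":-0.6}])

```text
time_s: 27.35
tool_pos: [0.6221, -0.0361, 0.2592]
tool_rot: [180.0, -0.0, 7.9]
force: [-0.2, -0.1, 0.5]
grip_width: 0.0694
grasp_force: 0.0
```

```bash
python3 - <<'E'
from h import *
plan(.622,-.0343,.142,8)
E
```

```text
t 27.35 rot [180.    -0.     7.95] q [ 22.  16. -26.  85.   7.  80. -86.] -> x 0.2 y -1.7 z 117.2 rz -0.0009 | dist 117 yawd 0.1
```

drive_tool(force=35, moves=[{"x":0.2,"y":-1.7,"z":40,"rx":0,"ry":0,"rz":0,"fingers":-0.6},{"x":0.2,"y":-1.7,"z":80,"rx":0,"ry":0,"rz":0,"fingers":-0.6},{"x":0.2,"y":-1.7,"z":105,"rx":0,"ry":0,"rz":0,"fingers":-0.6},{"x":0.2,"y":-1.7,"z":116,"rx":0,"ry":0,"rz":0,"fingers":-0.6},{"x":0.2,"y":-1.7,"z":116,"rx":0,"ry":0,"rz":0,"fingers":-0.6},{"x":0.2,"y":-1.7,"z":116,"rx":0,"ry":0,"rz":0,"fingers":1},{"x":0.2,"y":-1.7,"z":116,"rx":0,"ry":0,"rz":0,"fingers":1},{"x":0.2,"y":-1.7,"z":116,"rx":0,"ry":0,"rz":0,"fingers":1},{"x":0.2,"y":-1.7,"z":116,"rx":0,"ry":0,"rz":0,"fingers":1}])

```text
time_s: 28.48
tool_pos: [0.6222, -0.0345, 0.1435]
tool_rot: [180.0, -0.0, 7.8]
force: [-0.1, 0.6, 0.8]
grip_width: 0.0376
grasp_force: 3.2
```

drive_tool(moves=[{"x":0,"y":0,"z":0,"rx":0,"ry":0,"rz":0,"fingers":1},{"x":0,"y":0,"z":0,"rx":0,"ry":0,"rz":-0.03,"fingers":1},{"x":0,"y":0,"z":0,"rx":0,"ry":0,"rz":-0.12,"fingers":1},{"x":0,"y":0,"z":0,"rx":0,"ry":0,"rz":-0.25,"fingers":1},{"x":0,"y":0,"z":0,"rx":0,"ry":0,"rz":-0.4,"fingers":1},{"x":0,"y":0,"z":0,"rx":0,"ry":0,"rz":-0.55,"fingers":1},{"x":0,"y":0,"z":0,"rx":0,"ry":0,"rz":-0.7,"fingers":1},{"x":0,"y":0,"z":0,"rx":0,"ry":0,"rz":-0.85,"fingers":1},{"x":0,"y":0,"z":0,"rx":0,"ry":0,"rz":-1.0,"fingers":1},{"x":0,"y":0,"z":0,"rx":0,"ry":0,"rz":-1.15,"fingers":1},{"x":0,"y":0,"z":0,"rx":0,"ry":0,"rz":-1.3,"fingers":1},{"x":0,"y":0,"z":0,"rx":0,"ry":0,"rz":-1.3,"fingers":1}])

```text
time_s: 29.98
tool_pos: [0.6223, -0.0341, 0.1436]
tool_rot: [180.0, -0.0, 82.3]
force: [0.4, 1.2, 2.0]
grip_width: 0.0359
grasp_force: 35.0
```

drive_tool(moves=[{"x":0,"y":0,"z":0,"rx":0,"ry":0,"rz":-0.05,"fingers":1},{"x":0,"y":0,"z":0,"rx":0,"ry":0,"rz":-0.15,"fingers":1},{"x":0,"y":0,"z":0,"rx":0,"ry":0,"rz":-0.3,"fingers":1},{"x":0,"y":0,"z":0,"rx":0,"ry":0,"rz":-0.45,"fingers":1},{"x":0,"y":0,"z":0,"rx":0,"ry":0,"rz":-0.6,"fingers":1},{"x":0,"y":0,"z":0,"rx":0,"ry":0,"rz":-0.75,"fingers":1},{"x":0,"y":0,"z":0,"rx":0,"ry":0,"rz":-0.9,"fingers":1},{"x":0,"y":0,"z":0,"rx":0,"ry":0,"rz":-1.05,"fingers":1},{"x":0,"y":0,"z":0,"rx":0,"ry":0,"rz":-1.2,"fingers":1},{"x":0,"y":0,"z":0,"rx":0,"ry":0,"rz":-1.3,"fingers":1},{"x":0,"y":0,"z":0,"rx":0,"ry":0,"rz":-1.36,"fingers":1},{"x":0,"y":0,"z":0,"rx":0,"ry":0,"rz":-1.36,"fingers":1},{"x":0,"y":0,"z":0,"rx":0,"ry":0,"rz":-1.36,"fingers":1}])

```text
time_s: 31.6
tool_pos: [0.6226, -0.0339, 0.1436]
tool_rot: [179.9, 0.1, 160.2]
force: [1.8, 4.1, 2.1]
grip_width: 0.0356
grasp_force: 35.0
```

```bash
python3 - <<'E'
from h import *
import pickle
plan(.622,-.0343,.30,160)
for n in ('scene','side'):
    c=cam(n,n+'5.png')
    x,y=proj(c,(.546,-.022,.09)); print(n,x,y,proj(c,(.546,-.022,.028)))
    b=(int(x)-25,int(y)-22,int(x)+25,int(y)+40)
    q=blob(c,(8,60,60),(22,200,255),b); print(q.min(0),q.max(0),cen(q))
E
```

```text
t 31.6 rot [1.7995e+02 7.0000e-02 1.6017e+02] q [ 40.  27. -51.  93.  22.  71.  55.] -> x 0.4 y -0.5 z -156.4 rz 0.0029 | dist 156 yawd -0.2
scene 323.6580916005606 217.1281639898724 [323.67860876 234.19264213]
[316. 223.] [333. 237.] (324.7237854003906, 229.74864196777344)
side 317.44929122611865 240.7029300089213 [317.20031934 256.83335231]
[311. 238.] [325. 255.] (319.3000183105469, 247.9000244140625)
```

drive_tool(moves=[{"x":0,"y":0,"z":0,"rx":0,"ry":0,"rz":0,"fingers":-0.6},{"x":0,"y":0,"z":0,"rx":0,"ry":0,"rz":0,"fingers":-0.6},{"x":0,"y":0,"z":0,"rx":0,"ry":0,"rz":0,"fingers":-0.6},{"x":0,"y":0,"z":-20,"rx":0,"ry":0,"rz":0,"fingers":-0.6},{"x":0,"y":0,"z":-70,"rx":0,"ry":0,"rz":0,"fingers":-0.6},{"x":0,"y":0,"z":-110,"rx":0,"ry":0,"rz":-0.1,"fingers":-0.6},{"x":0,"y":0,"z":-130,"rx":0,"ry":0,"rz":-0.19,"fingers":-0.6},{"x":0,"y":0,"z":-130,"rx":0,"ry":0,"rz":-0.19,"fingers":-0.6},{"x":0,"y":0,"z":-130,"rx":0,"ry":0,"rz":-0.19,"fingers":-0.6}])

```text
time_s: 32.83
tool_pos: [0.6216, -0.0348, 0.2727]
tool_rot: [-180.0, -0.1, 171.0]
force: [0.4, 0.4, 0.3]
grip_width: 0.07
grasp_force: 0.0
```

```bash
python3 - <<'E'
from h import *
import pickle
c=cam('wrist','w10.png'); pickle.dump(c,open('w10.pkl','wb'))
print(sensors.get_obs()['tool_pos'],proj(c,(.546,-.022,.101)),proj(c,(.546,-.022,.05)))
s=cam('scene');d=cam('side')
T=lambda im,x,y,w:cv2.resize(im[y:y+w*3//4,x:x+w],(400,300),interpolation=cv2.INTER_CUBIC)
x,y=proj(c,(.546,-.022,.1)); x=int(np.clip(x-80,0,480)); y=int(np.clip(y-60,0,360)); print(x,y)
m=np.vstack([np.hstack([T(s['image'],290,190,66),T(d['image'],285,215,66)]),np.hstack([T(c['image'],x,y,160),T(c['image'],0,0,640)])])
cv2.imwrite('pics/m4.png',m[:,:,::-1])
E
```

```text
[ 0.62144548 -0.03478114  0.27226184] [319.54054947 124.39345182] [319.31911764 123.05863308]
239 64
```

View pics/m4.png

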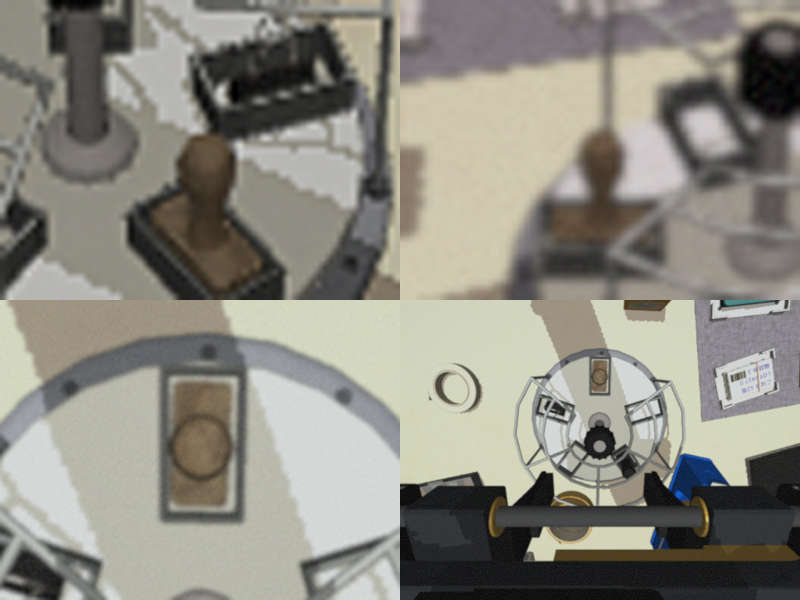

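The wide stamp stands in the opening, upright in its pocket, aligned with the tool; handle top at wrist (319.4,122.8).

```bash
python3 - <<'E'
from h import *
import pickle
np.set_printoptions(precision=4,suppress=True)
c=pickle.load(open('w10.pkl','rb')); s=cam('scene'); d=cam('side')
rw,rs,rd=ray(c,319.4,122.8),ray(s,290+207*.165,190+150*.165),ray(d,285+202*.165,215+143*.165)
print(tri([rw,rs,rd])); print(plane(c,319.4,122.8,.101))
plan(.5462,-.022,.22,171)
plan(.5462,-.022,.084,171)
E
```

```text
(array([ 0.5461, -0.0226,  0.098 ]), [np.float64(0.001484257976038797), np.float64(0.0008487787750718848), np.float64(0.0020749231752488187)])
[ 0.5447 -0.0219  0.101 ]
t 33.08 rot [-179.99   -0.09  171.11] q [ 43.  23. -56.  83.  19.  84.  69.] -> x 76.5 y 0.8 z 52.4 rz 0.0019 | dist 93 yawd -0.1
t 33.08 rot [-179.99   -0.09  171.11] q [ 43.  23. -56.  83.  19.  84.  69.] -> x 76.5 y 0.8 z 188.4 rz 0.0019 | dist 203 yawd -0.1
```

drive_tool(force=25, moves=[{"x":40,"y":0.8,"z":0,"rx":0,"ry":0,"rz":0,"fingers":0},{"x":77,"y":0.8,"z":10,"rx":0,"ry":0,"rz":0,"fingers":0},{"x":77,"y":0.8,"z":50,"rx":0,"ry":0,"rz":0,"fingers":0},{"x":77,"y":0.8,"z":90,"rx":0,"ry":0,"rz":0,"fingers":0},{"x":77,"y":0.8,"z":125,"rx":0,"ry":0,"rz":0,"fingers":0},{"x":77,"y":0.8,"z":155,"rx":0,"ry":0,"rz":0,"fingers":0},{"x":77,"y":0.8,"z":175,"rx":0,"ry":0,"rz":0,"fingers":0},{"x":77,"y":0.8,"z":188,"rx":0,"ry":0,"rz":0,"fingers":0},{"x":77,"y":0.8,"z":188,"rx":0,"ry":0,"rz":0,"fingers":0},{"x":77,"y":0.8,"z":188,"rx":0,"ry":0,"rz":0,"fingers":1},{"x":77,"y":0.8,"z":188,"rx":0,"ry":0,"rz":0,"fingers":1},{"x":77,"y":0.8,"z":188,"rx":0,"ry":0,"rz":0,"fingers":1},{"x":77,"y":0.8,"z":188,"rx":0,"ry":0,"rz":0,"fingers":1},{"x":77,"y":0.8,"z":188,"rx":0,"ry":0,"rz":0,"fingers":1}])

```text
time_s: 34.83
tool_pos: [0.5465, -0.022, 0.0858]
tool_rot: [-180.0, 0.1, 171.1]
force: [-0.8, -0.4, 3.1]
grip_width: 0.021
grasp_force: 25.0
```

drive_tool(moves=[{"x":0,"y":0,"z":-15,"rx":0,"ry":0,"rz":0,"fingers":1},{"x":0,"y":0,"z":-40,"rx":0,"ry":0,"rz":0,"fingers":1},{"x":0,"y":0,"z":-80,"rx":0,"ry":0,"rz":0,"fingers":1},{"x":0,"y":0,"z":-130,"rx":0,"ry":0,"rz":0,"fingers":1},{"x":0,"y":0,"z":-165,"rx":0,"ry":0,"rz":0,"fingers":1},{"x":0,"y":0,"z":-165,"rx":0,"ry":0,"rz":0,"fingers":1}])

```text
time_s: 35.58
tool_pos: [0.5477, -0.0214, 0.2537]
tool_rot: [-180.0, 0.3, 171.1]
force: [0.6, -0.1, -1.5]
grip_width: 0.0211
grasp_force: 25.0
```

```bash
python3 - <<'E'
from h import *
plan(.5838,.356,.25,94)
E
```

```text
t 35.58 rot [-179.97    0.33  171.14] q [ 52.  12. -60.  95.  11.  78.  72.] -> x 22.5 y 378.5 z 3.7 rz 1.3464 | dist 379 yawd -77.1
```

drive_tool(moves=[{"x":5,"y":40,"z":0,"rx":0,"ry":0,"rz":0.1,"fingers":1},{"x":8,"y":85,"z":0,"rx":0,"ry":0,"rz":0.25,"fingers":1},{"x":10,"y":130,"z":0,"rx":0,"ry":0,"rz":0.4,"fingers":1},{"x":12,"y":175,"z":0,"rx":0,"ry":0,"rz":0.55,"fingers":1},{"x":14,"y":220,"z":0,"rx":0,"ry":0,"rz":0.7,"fingers":1},{"x":16,"y":265,"z":0,"rx":0,"ry":0,"rz":0.85,"fingers":1},{"x":18,"y":310,"z":0,"rx":0,"ry":0,"rz":1.0,"fingers":1},{"x":20,"y":350,"z":0,"rx":0,"ry":0,"rz":1.15,"fingers":1},{"x":22.5,"y":378.5,"z":0,"rx":0,"ry":0,"rz":1.28,"fingers":1},{"x":22.5,"y":378.5,"z":0,"rx":0,"ry":0,"rz":1.346,"fingers":1},{"x":22.5,"y":378.5,"z":0,"rx":0,"ry":0,"rz":1.346,"fingers":1},{"x":22.5,"y":378.5,"z":0,"rx":0,"ry":0,"rz":1.346,"fingers":1},{"x":22.5,"y":378.5,"z":0,"rx":0,"ry":0,"rz":1.346,"fingers":1}])

```text
time_s: 37.2
tool_pos: [0.5824, 0.3548, 0.25]
tool_rot: [-180.0, 0.0, 94.0]
force: [-0.9, 0.3, -0.2]
grip_width: 0.021
grasp_force: 25.0
```

```bash
python3 - <<'E'
from h import *
plan(.5838,.356,.067,94)
c=cam('wrist'); im=c['image']; p=sensors.get_obs()['tool_pos']
print(proj(c,p),proj(c,p-[0,0,.036]))
q=blob(c,(5,50,50),(25,220,255),(270,240,370,330)); print(q.min(0),q.max(0),cv2.minAreaRect(q.astype(np.float32)))
E
```

```text
t 37.2 rot [-1.7999e+02  3.0000e-02  9.3990e+01] q [ -1.  29. -47.  76.  21.  84. -43.] -> x 1.1 y 1.5 z 183.0 rz -0.0001 | dist 183 yawd 0.0
[320.54239178 313.04929161] [320.06757512 278.2487797 ]
[293. 241.] [344. 330.] ((318.5, 285.5), (89.0, 51.0), 90.0)
```

drive_tool(moves=[{"x":1.1,"y":1.5,"z":40,"rx":0,"ry":0,"rz":0,"fingers":1},{"x":1.1,"y":1.5,"z":80,"rx":0,"ry":0,"rz":0,"fingers":1},{"x":1.1,"y":1.5,"z":120,"rx":0,"ry":0,"rz":0,"fingers":1},{"x":1.1,"y":1.5,"z":145,"rx":0,"ry":0,"rz":0,"fingers":1},{"x":1.1,"y":1.5,"z":155,"rx":0,"ry":0,"rz":0,"fingers":1},{"x":1.1,"y":1.5,"z":160,"rx":0,"ry":0,"rz":0,"fingers":1},{"x":1.1,"y":1.5,"z":160,"rx":0,"ry":0,"rz":0,"fingers":1},{"x":1.1,"y":1.5,"z":160,"rx":0,"ry":0,"rz":0,"fingers":1}])

```text
time_s: 38.25
tool_pos: [0.5842, 0.3572, 0.0915]
tool_rot: [179.9, -0.0, 94.0]
force: [-0.4, -0.6, -1.3]
grip_width: 0.0216
grasp_force: 25.0
```

```bash
python3 - <<'E'
from h import *
plan(.5838,.356,.067,94)
E
```

```text
t 38.25 rot [ 1.799e+02 -4.000e-02  9.401e+01] q [ -2.  36. -44.  86.  26.  69. -47.] -> x -1.2 y -0.5 z 24.5 rz 0.0002 | dist 25 yawd -0.0
```

drive_tool(moves=[{"x":-1,"y":-0.5,"z":6,"rx":0,"ry":0,"rz":0,"fingers":1},{"x":-1,"y":-0.5,"z":12,"rx":0,"ry":0,"rz":0,"fingers":1},{"x":-1,"y":-0.5,"z":17,"rx":0,"ry":0,"rz":0,"fingers":1},{"x":-1,"y":-0.5,"z":22,"rx":0,"ry":0,"rz":0,"fingers":1},{"x":-1,"y":-0.5,"z":25,"rx":0,"ry":0,"rz":0,"fingers":1},{"x":-1,"y":-0.5,"z":25,"rx":0,"ry":0,"rz":0,"fingers":1},{"x":-1,"y":-0.5,"z":25,"rx":0,"ry":0,"rz":0,"fingers":1}])

```text
time_s: 39.12
tool_pos: [0.5832, 0.3558, 0.0658]
tool_rot: [180.0, 0.0, 94.0]
force: [-2.1, -1.8, 5.4]
grip_width: 0.0213
grasp_force: 25.0
```

Floor contact (5.4 N) exactly at the expected height; releasing and backing off.

drive_tool(moves=[{"x":0,"y":0,"z":0,"rx":0,"ry":0,"rz":0,"fingers":0},{"x":0,"y":0,"z":0,"rx":0,"ry":0,"rz":0,"fingers":0},{"x":0,"y":0,"z":0,"rx":0,"ry":0,"rz":0,"fingers":0},{"x":0,"y":0,"z":-20,"rx":0,"ry":0,"rz":0,"fingers":0},{"x":0,"y":0,"z":-60,"rx":0,"ry":0,"rz":0,"fingers":0},{"x":0,"y":0,"z":-120,"rx":0,"ry":0,"rz":0,"fingers":0},{"x":0,"y":0,"z":-180,"rx":0,"ry":0,"rz":0,"fingers":0},{"x":-40,"y":0,"z":-210,"rx":0,"ry":0,"rz":0,"fingers":0},{"x":-90,"y":0,"z":-220,"rx":0,"ry":0,"rz":0,"fingers":0},{"x":-140,"y":0,"z":-220,"rx":0,"ry":0,"rz":0,"fingers":0},{"x":-190,"y":-10,"z":-220,"rx":0,"ry":0,"rz":0,"fingers":0},{"x":-200,"y":-40,"z":-220,"rx":0,"ry":0,"rz":0,"fingers":0},{"x":-200,"y":-40,"z":-220,"rx":0,"ry":0,"rz":0,"fingers":0},{"x":-200,"y":-40,"z":-220,"rx":0,"ry":0,"rz":0,"fingers":0}])

```text
time_s: 40.88
tool_pos: [0.5576, 0.1542, 0.2865]
tool_rot: [179.9, 0.0, 94.1]
force: [-0.1, 1.2, 0.2]
grip_width: 0.0438
grasp_force: 0.0
```

```bash
python3 - <<'E'
from h import *
np.set_printoptions(precision=4,suppress=True)
c=cam('wrist','w11.png'); s=cam('scene','s11.png'); d=cam('side','d11.png')
print(sensors.get_obs()['tool_pos'])
# expected handle top and narrow stamp / glue top: local colour at projected points, and tilt via two views
for n,p in [('stamp top',(.5835,.356,.081)),('stamp block',(.583,.375,.03)),('rest floor away',(.567,.356,.008)),('glue top',(.444,.352,.102)),('glue mid',(.444,.352,.05))]:
    for k,cc in (('w',c),('s',s),('d',d)):
        u,v=proj(cc,p).round().astype(int)
        if 0<=u<640 and 0<=v<480: print(n,k,u,v,cc['image'][v,u].tolist())
W=((0,0,150),(180,30,255))
T=((75,80,40),(100,255,255)); q=blob(c,*T,(0,0,640,260)); print('pad',rect(c,q,.023))
# dark brown handle blob in wrist and scene: pixels of darker wood than rest
for k,cc in (('w',c),('s',s),('d',d)):
    u,v=proj(cc,(.5835,.356,.06)).astype(int); x0,y0=max(0,u-30),max(0,v-30)
    q=blob(cc,(5,50,30),(25,255,185),(x0,y0,min(640,u+30),v+30)); print(k,(u,v),q.min(0),q.max(0),cv2.contourArea(q.astype(np.int32)))
TT=lambda im,x,y,w:cv2.resize(im[y:y+w*3//4,x:x+w],(400,300),interpolation=cv2.INTER_CUBIC)
E
```

```text
[0.5577 0.1544 0.2855]
stamp top s 176 318 [163, 140, 107]
stamp top d 307 164 [169, 141, 113]
stamp block s 174 336 [143, 122, 93]
stamp block d 306 174 [104, 85, 62]
rest floor away s 189 340 [194, 161, 109]
rest floor away d 302 183 [197, 160, 106]
glue top s 221 358 [194, 193, 184]
glue top d 265 164 [204, 197, 184]
glue mid s 226 370 [108, 105, 97]
glue mid d 266 177 [107, 78, 17]
pad ((448.45587158203125, 225.47764587402344), (91.56119537353516, 60.923248291015625), 86.91571807861328)
w (np.int64(365), np.int64(-28)) [356.   0.] [361.   2.] 10.0
s (np.int64(178), np.int64(322)) [164. 316.] [200. 345.] 505.0
d (np.int64(307), np.int64(169)) [298. 164.] [321. 192.] 310.0
```

```bash
python3 - <<'E'
from h import *
np.set_printoptions(precision=4,suppress=True)
tops=[]
for k,cc in (('s',cam('scene')),('d',cam('side'))):
    for z in (.05,.07,.08,.095):
        u,v=proj(cc,(.5835,.356,z)).round().astype(int)
        print(k,z,(u,v),[cc['image'][v,u+i].tolist() for i in (-10,-7,-4,0,4,7,10)])
E
```

```text
s 0.05 (np.int64(180), np.int64(325)) [[196, 155, 102], [196, 155, 105], [80, 67, 51], [65, 54, 42], [148, 125, 97], [137, 114, 89], [134, 112, 88]]
s 0.07 (np.int64(177), np.int64(320)) [[118, 113, 116], [119, 114, 118], [159, 133, 103], [164, 138, 106], [82, 68, 51], [79, 61, 42], [114, 95, 72]]
s 0.08 (np.int64(176), np.int64(318)) [[141, 135, 135], [123, 118, 122], [120, 111, 105], [164, 141, 107], [159, 133, 100], [123, 100, 69], [75, 59, 39]]
s 0.095 (np.int64(174), np.int64(314)) [[193, 186, 162], [193, 188, 162], [143, 137, 122], [118, 112, 115], [130, 117, 109], [120, 112, 112], [193, 154, 103]]
d 0.05 (np.int64(307), np.int64(172)) [[167, 148, 125], [184, 153, 119], [187, 147, 105], [82, 65, 49], [180, 136, 90], [187, 143, 106], [127, 119, 123]]
d 0.07 (np.int64(307), np.int64(167)) [[208, 192, 171], [202, 190, 166], [197, 183, 160], [110, 89, 69], [162, 148, 130], [206, 193, 169], [205, 190, 165]]
d 0.08 (np.int64(307), np.int64(165)) [[204, 188, 165], [205, 190, 168], [203, 187, 164], [161, 129, 98], [185, 169, 148], [205, 192, 166], [205, 191, 169]]
d 0.095 (np.int64(307), np.int64(161)) [[207, 190, 167], [206, 193, 169], [205, 189, 166], [206, 186, 162], [205, 190, 166], [203, 189, 166], [206, 191, 167]]
```

The handle tops out at the expected 0.08 m and runs upright along the predicted axis in both views. Handing in.

```bash
python3 -c "
from cell import workorder
print(workorder.sign_off())"
```

```text
the job is handed in; nothing more can be done
None
```

I've handed in the job after about 41 s of the 141 s: the ink pad and labels lie in their trays, the glue stick stands in the cup, and the wide stamp stands face down in the rest. The narrow stamp was left in the carousel. All 14 picture views were used by then, so I checked the stamp in the rest from pixel colours and contact force only, and the sign-off returned no verdict.

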